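# Prop the die chest wide open on the last hole of its stay and put the strap die away

## Task

The lid of the wooden die chest is only propped ajar. Lift the lid stay off its pin, open the lid wider and drop the stay's last hole, the one next to the grip, fully down over the pin so that the lid stands wide open; then put the long strap die flat in the chest's empty bay and leave everything else where it lies.

Things in the scene. Friction and masses are not known exactly. Their poses are not given: they have to be found in the camera images.
- chest: Low wooden die chest, fixed on the board: 225 mm deep (x), 300 wide (y), 75 high, walls 9, floor 10 thick. Origin under its centre; x to the back, where the lid is hinged (so its front faces -x), y to its left seen from the front, z up. Stay, lug and pin lie in its plane y = +116 mm.
- lid_hinge (a point): Point on the lid's hinge axis (which runs along the chest's y), in the stay's plane: chest frame (107.5, 116, 77) mm, level with the lid's underside. The lid plate is 219 mm long from here to its front edge, 304 wide and 9 thick.
- lid (a joint): Lid opening, rad: 0 shut (level), growing as the front edge rises; about 0.43 on the first hole, 0.95 on the last. The lid weighs about 0.4 kg, its hinge is nearly free: it falls shut unless the stay holds it (5 to 10 N along the stay).
- stay (a joint): Swing of the stay in its lug, rad: 0 along the lid, growing as the grip swings down from the lid; free. Lug axis: parallel to the hinge, 120 mm from it along the lid, 10 mm below the lid's underside. From the lug the stay runs to the front and down, (stay - lid) rad below level. It moves only in the chest's plane y = +116 mm.
- stay_grip (a point): Centre of the wooden grip at the stay's free end, 52 mm long, flat sides 20 mm apart (along the chest's y), 16 thick, its end knob 24 x 20; 223 mm from the lug axis. The stay is a flat steel bar 24 mm wide (along the chest's y), 5 thick, with four 11 mm holes 124, 142, 160 and 178 mm from the lug axis on the straight line from lug to grip. The pin starts in the first.
- hole1 (a point): Centre of the stay's first hole (124 mm from the lug axis), half-way through the bar.
- hole4 (a point): Centre of the stay's last hole, next to the grip (178 mm from the lug axis), half-way through the bar.
- pin_seat (a point): Where the centre of a seated hole belongs, on the axis of the pin on the chest's front wall: chest frame (-121.8, 116, 77.6) mm. The pin is 8 mm thick, leans 24 degrees from vertical to the chest's front, and its domed end stands 14.5 mm beyond this point. The stay rests on a half-round boss under it.
- bay_mid (a point): Centre for the strap die in the empty bay, fixed to the chest, 15 mm above the bay's floor: chest frame (0, -32, 25) mm. The bay runs front to back, 207 mm long and 98 wide (chest y -81 to +17), between dividers 32 mm high; the other bays are full.
- strap_mid (a point): Centre (half-way up) of the strap die: a loose grey cutting die of bent strip steel, a long flat ring with straight sides, 155 x 48 x 30 mm, 0.2 kg, standing level on its edge; x along the 155 mm, y across the 48 mm, z up.
- die_strap: The same strap die; origin at the centre of its underside, same axes.
- die_notch: Another cutting die with a notch in its side, 120 x 48 x 30 mm, to be left alone; origin under its centre, x along its length.
- die_bottle: Another bottle-shaped die, 130 x 50 x 30 mm, to be left alone; origin under its centre, x along its length.
- awl: Loose awl with a turned handle, 132 mm long (y), 26 thick, to be left alone; origin under its middle.
- shears: Loose shears lying flat, 218 mm long (y), 84 wide, to be left alone; origin under the middle.

How it is judged (in metres and radians):
On the way, in this order (a step that is already met when the one before it is completed fails the run):
1. the stay is lifted clear of its pin (distance between hole1 and pin_seat above 0.013 m), for 0.1 s.
2. the last hole is fully down over the pin, with the lid wide open (distance between hole4 and pin_seat below 0.005 m and value of joint lid above 0.88 rad), for 0.3 s.
At the end, for the whole second after the job is handed in: The last hole sits on the pin (within 5 mm of seated) and holds the lid at 0.88 to 1.02 rad; the strap die lies flat (0.12 rad) and still on the empty bay's floor, its centre within 30 mm (front-back) and 28 mm (sideways) of the bay's middle (all of step 2 and value of joint lid below 1.02 rad and x of strap_mid in the frame of chest between -0.03 and 0.03 m and y of strap_mid in the frame of chest between -0.06 and -0.004 m and height (world z) of strap_mid between 0.02 and 0.031 m and angle between strap_mid's own z axis and vertical below 0.12 rad and linear speed of die_strap below 0.02 m/s); the robot touches nothing.
It fails at once if the awl or the shears are moved more than 15 mm (distance of any of awl, shears from where it was at the start of the episode above 0.015 m).
It fails at once if one of the other two dies is knocked (pressed with over 10 N) (contact force between anything else and die_notch above 10 N or contact force between anything else and die_bottle above 10 N).
It also fails if it takes over 61 s, if anything falls off the work surface, if the arm or the gripper's body presses on something with over 40 N, if the wrist force passes 120 N, or if a joint passes its speed limit or range.

## Robot

A 6-joint arm with a two-finger parallel gripper is mounted at the origin on a cart in front of the work surface, level with it; the furniture and walls round the work are solid. World frame = base frame: x ahead of the robot, y to its left, z up, the work surface at z = 0. Lengths are in mm, angles in rad, forces in N, time in s.
With the tool pointing down it reaches from about 275 to 775 mm from the base axis. Payload 14.6 kg.
Tool frame: the origin (TCP) lies on the centre line of the jaws, within the pads' length; the fingertips stand 14 mm ahead of it and the grasp point (between the pads) lies 5 mm behind it; z points along the fingers, y is the direction in which the jaws open and shut (so a half turn about z gives the same grasp; the last joint's range is limited). The gripper opens to 85 mm and grips with 20 to 120 N. Pads are 22 mm wide; open, the fingers measure 114 mm over their backs; the gripper's body (76 mm by 85 mm) begins 54 mm behind the grasp point. The pads swing forward as they close: fully open they stand 13 mm farther back than shut.
Start: joints at [-0.155, 0.263, -0.048, 1.259, 0, 1.415], TCP at [525.003, -0.006, 208.678] pointing down, gripper open.
Joint ranges: [-2.65, 2.65], [-0.89, 1.7], [-1.18, 1.37], [-2.13, 2.11], [-1.35, 1.29], [-3.14, 3.14]. Speed limits (rad/s): [1.89, 1.89, 2.57, 2.79, 3.14, 3.14].

## Interface

Orientations are given as a rotation vector (axis times angle).
In Python, from station import manip gives the robot as it stands. The module is installed in compiled form; this text tells all that it offers. Calls block until the motion is done:
- manip.goto(position, orientation): joint-space move of the TCP to a pose.
- manip.servo_line(position, rot=None, speed=150): straight line of the TCP; rot=None keeps the orientation; speed is the mean speed in mm/s.
- manip.movej(angles): joint-space move.
- manip.move_gripper(opening, strength=None): finger opening in mm; strength is the grip in N (None keeps the last); returns when the fingers have stopped.
- manip.wait(seconds).
- manip.solve_ik(position, orientation): joint angles nearest the present ones, or None.
- manip.read_state(): the state.
- manip.get_image(name): name is "scene" or "side" or "wrist"; returns a dict with "image" (420x560x3 uint8, red, green, blue), "fx", "fy", "cx", "cy" (pixels), "R" (3x3) and "t" (3): a world point X has camera coordinates R X + t; the wrist camera has in their place "T_tool_cam" (4x4, takes a point from camera to tool coordinates, whose origin is the TCP and whose axes are the flange's). Camera axes: x right, y down, z forward; pixel columns grow to the right and rows downward; lengths in mm; the calibration is good to about 2 mm. A picture is of the moment at which its call begins: read the wrist's pose just before it. There is no depth.
A pose or a line that the arm cannot do raises manip.Unreachable and nothing moves.
- manip.close_job(): hands the job in, once; it reports no verdict.
The state is a dict: "clock": time; "qpos": joint angles; "joint_vel": joint speeds; "joint_efforts": joint torques, N m; "position": TCP position; "ee_rot": TCP orientation; "contact_force": force on the tool from outside, world axes, zero at the start; "torque": the same for the moment, N m; "gripper_width": finger opening in mm.
Only numpy, scipy, OpenCV 4.12 (cv2) and the standard library are available. Lean on these libraries where they do the work, as an engineer would, in place of code of your own. Each camera call takes 0.05 s, during which the arm holds its last target.

## Working session

There is one attempt and no reset: what is moved stays moved. The work goes in short steps, each a Python script; the robot and the scene stay as the last script left them, time stands still between calls to the robot, and variables do not carry over. Pictures are saved under pics/ and viewed, and the job is handed in when it is done.

```bash
mkdir -p pics; ls
python3 - <<'E'
from station import manip
import cv2, numpy as np
s=manip.read_state(); print(s)
for n in ["scene","side","wrist"]:
    d=manip.get_image(n); cv2.imwrite(f"pics/{n}0.png",d["image"][:,:,::-1])
    np.save(f"pics/{n}0.npy",d,allow_pickle=True)
    print(n,{k:v for k,v in d.items() if k!="image"})
E
```

```text
pics
{'clock': 0.0, 'qpos': array([-1.55289143e-01,  2.63525332e-01, -4.89544488e-02,  1.25937691e+00,
        3.44815103e-06,  1.41552169e+00]), 'joint_vel': array([-0.0011462 ,  0.00082727,  0.00030568,  0.00154269,  0.00052411,
        0.00033395]), 'joint_efforts': array([ 6.28219332e-04, -6.37613010e+01,  3.84567368e+01,  1.37825581e-02,
        8.02127857e-07, -5.80562346e-05]), 'position': array([5.24702790e+02, 4.80799220e-02, 2.08217427e+02]), 'ee_rot': array([-2.22085024e+00, -2.22081802e+00,  9.76798513e-04]), 'contact_force': array([ 0.05526793,  0.40837056, -0.62783286]), 'torque': array([ 0.02652044, -0.0349751 , -0.00969944]), 'gripper_width': 85.4052981788221}
scene {'fx': 528.6604704564568, 'fy': 528.6604704564568, 'cx': 278.75359200194754, 'cy': 213.69561034556864, 'R': array([[-0.59465473, -0.8036342 ,  0.02361824],
       [-0.38199664,  0.25656822, -0.88783519],
       [ 0.70743503, -0.53697748, -0.45955507]]), 't': array([ 340.86329104,  265.84027099, 1292.41951803])}
side {'fx': 398.87454103310284, 'fy': 398.87454103310284, 'cx': 279.7348000971429, 'cy': 204.8014153567979, 'R': array([[ 9.55723121e-01, -2.94266716e-01, -6.44900199e-04],
       [-1.85384989e-01, -6.00390831e-01, -7.77922397e-01],
       [ 2.28529477e-01,  7.43597976e-01, -6.28360031e-01]]), 't': array([-546.20326246,  173.99328949, 1045.45274256])}
wrist {'fx': 304.424253559125, 'fy': 304.424253559125, 'cx': 275.1954174512987, 'cy': 208.11067788879737, 'T_tool_cam': array([[ 6.81373432e-04, -9.48540184e-01, -3.16656051e-01,
         8.19486757e+01],
       [ 9.99999163e-01,  2.98019776e-04,  1.25906051e-03,
        -2.44693704e-01],
       [-1.09989972e-03, -3.16656644e-01,  9.48539593e-01,
        -1.65007262e+02],
       [ 0.00000000e+00,  0.00000000e+00,  0.00000000e+00,
         1.00000000e+00]])}
```

View pics/scene0.png

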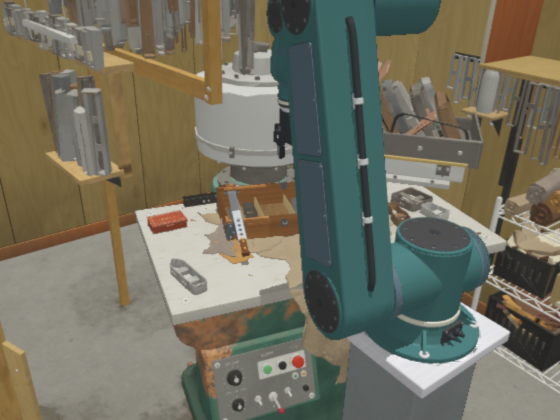

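View pics/side0.png

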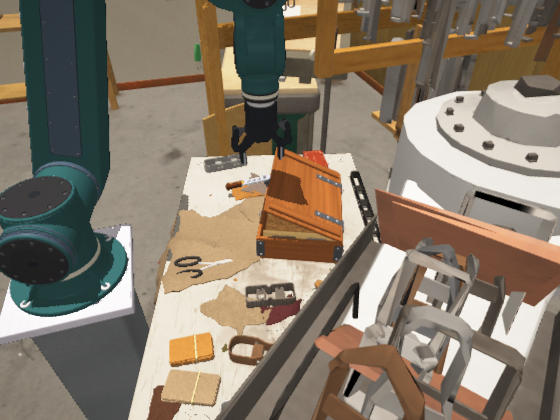

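View pics/wrist0.png

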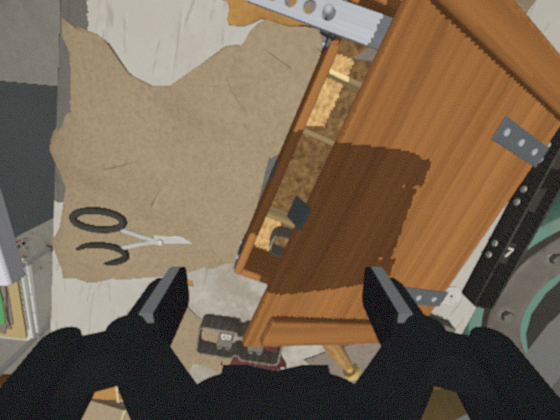

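Run:
```python
import cv2
a=cv2.imread("pics/scene0.png"); cv2.imwrite("pics/sc_z.png",cv2.resize(a[165:305,130:330],None,fx=4,fy=4,interpolation=2))
a=cv2.imread("pics/side0.png"); cv2.imwrite("pics/si_z.png",cv2.resize(a[140:320,155:365],None,fx=3.3,fy=3.3,interpolation=2))
```

```text
(no output)
```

View pics/sc_z.png

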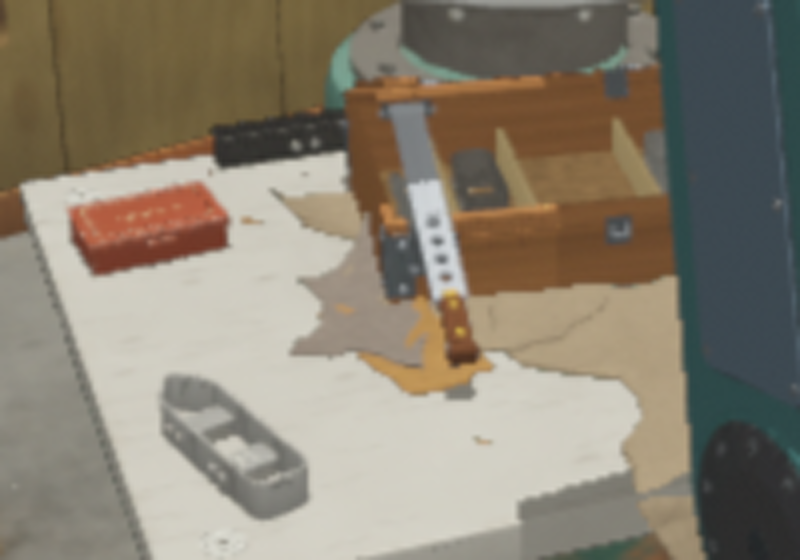

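View pics/si_z.png

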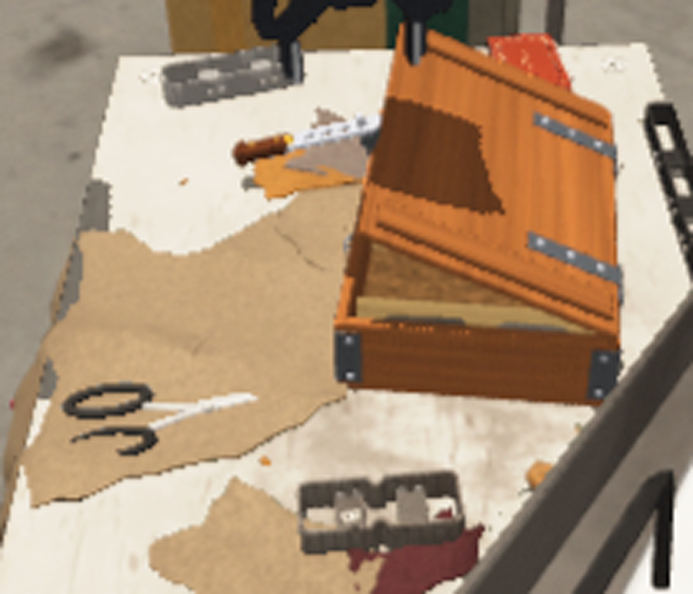

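```bash
cat > h.py <<'E'
from station import manip
import cv2, numpy as np
from scipy.spatial.transform import Rotation as Ro
def shot(name,fn):
    s=manip.read_state()
    d=manip.get_image(name)
    if name=="wrist":
        T=np.eye(4);T[:3,:3]=Ro.from_rotvec(s["ee_rot"]).as_matrix();T[:3,3]=s["position"]
        W=T@d["T_tool_cam"]; d["R"]=W[:3,:3].T; d["t"]=-d["R"]@W[:3,3]
    cv2.imwrite(f"pics/{fn}.png",d["image"][:,:,::-1]); np.save(f"pics/{fn}.npy",d,allow_pickle=True); return d
def load(fn): return np.load(f"pics/{fn}.npy",allow_pickle=True).item()
def ray(d,u,v):
    r=d["R"].T@np.array([(u-d["cx"])/d["fx"],(v-d["cy"])/d["fy"],1]); return -d["R"].T@d["t"], r/np.linalg.norm(r)
def onz(d,u,v,z):
    o,r=ray(d,u,v); return o+r*(z-o[2])/r[2]
def tri(*obs):
    A=np.zeros((3,3));b=np.zeros(3);
    for d,u,v in obs:
        o,r=ray(d,u,v);P=np.eye(3)-np.outer(r,r);A+=P;b+=P@o
    X=np.linalg.solve(A,b); res=[np.linalg.norm(np.cross(X-ray(d,u,v)[0],ray(d,u,v)[1])) for d,u,v in obs]
    return X,np.round(res,1)
def proj(d,X):
    c=d["R"]@X+d["t"]; return np.array([d["fx"]*c[0]/c[2]+d["cx"],d["fy"]*c[1]/c[2]+d["cy"]])
E
python3 - <<'E'
from h import *
s=manip.read_state()
manip.goto([420,180,330],s["ee_rot"])
shot("wrist","w1"); shot("scene","s1"); print(manip.read_state()["clock"])
E
```

```text
1.2
```

View pics/w1.png

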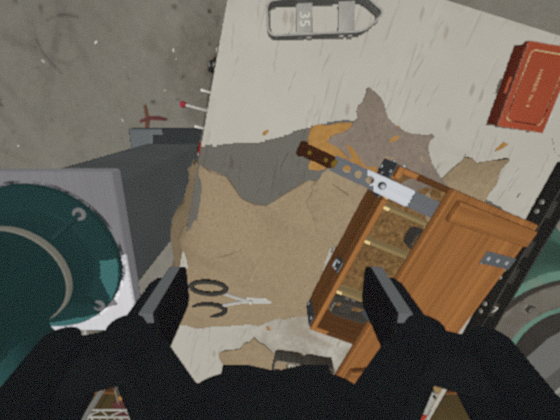

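Run:
```python
import cv2
a=cv2.imread("pics/w1.png"); cv2.imwrite("pics/w1_z.png",cv2.resize(a[130:350,290:490],None,fx=2.7,fy=2.7,interpolation=2))
cv2.imwrite("pics/w1_d.png",cv2.resize(a[0:60,250:400],None,fx=5,fy=5,interpolation=2))
```

```text
(no output)
```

View pics/w1_z.png

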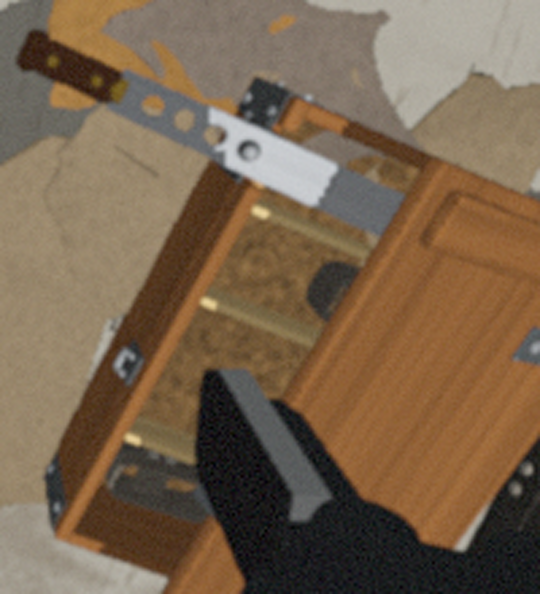

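View pics/w1_d.png

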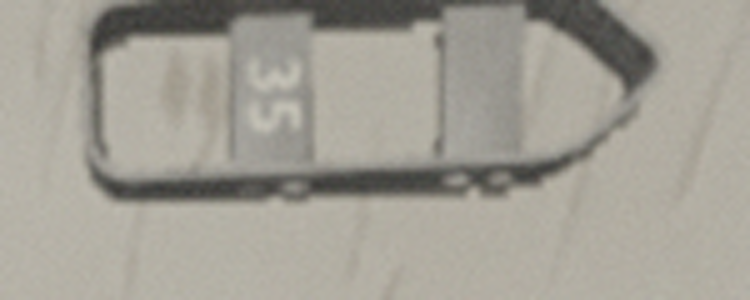

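```bash
cat > est.py <<'E'
from h import *
from scipy.optimize import least_squares
d=load("w1")
lid=.43
pts=np.array([[-121.8,116,77.6]]+[[-121.8-18*k*np.cos(.335),116,77.6-18*k*np.sin(.335)] for k in (1,2,3)])
pts[0]+= np.array([-np.sin(.419),0,np.cos(.419)])*8
pts[1:]+=np.array([-np.sin(.335),0,np.cos(.335)])*2.5
px=np.array([[381.9,185.9],[369.3,180.4],[358.1,174.1],[346.7,168.1]])
def W(p,X):
    c,s=np.cos(p[2]),np.sin(p[2]); X=np.asarray(X,float); return np.c_[p[0]+c*X[:,0]-s*X[:,1],p[1]+s*X[:,0]+c*X[:,1],X[:,2]]
f=lambda p:(np.array([proj(d,x) for x in W(p,pts)])-px).ravel()
if __name__=="__main__":
    r=least_squares(f,[600,0,-.4],x_scale=[10,10,.1]); print(r.x,np.round(r.fun,1)); p=r.x
    for n in ("w1","s1","wrist0","scene0"):
        dd=load(n)
        if n=="wrist0":
            M=np.diag([1,1,1,1.]);M[:3,:3]=Ro.from_rotvec([-2.22085024,-2.22081802,9.76798513e-04]).as_matrix();M[:3,3]=[524.7,.05,208.2]
            Q=M@dd["T_tool_cam"];dd["R"]=Q[:3,:3].T;dd["t"]=-dd["R"]@Q[:3,3]; np.save("pics/wrist0.npy",dd,allow_pickle=True)
        im=dd["image"][:,:,::-1].copy()
        im=cv2.resize(im,None,fx=3,fy=3)
        B=W(p,[[sx*112.5,sy*150,z] for z in (0,75) for sx,sy in ((-1,-1),(-1,1),(1,1),(1,-1))])
        q=np.array([proj(dd,x) for x in B])*3
        for i in range(4):
            for a,b in ((i,(i+1)%4),(4+i,4+(i+1)%4),(i,i+4)):
                cv2.line(im,tuple(int(v) for v in q[a]),tuple(int(v) for v in q[b]),(0,255,0),1)
        for x in W(p,pts): cv2.circle(im,tuple(int(3*v) for v in proj(dd,x)),4,(255,0,255),1)
        c=q.mean(0).astype(int); y0=max(0,c[1]-300);x0=max(0,c[0]-400)
        cv2.imwrite(f"pics/ov_{n}.png",im[y0:y0+600,x0:x0+800])
E
python3 est.py
```

```text
[ 6.32373772e+02 -5.62445606e-01 -4.29555658e-01] [-0.7  0.1  0.5 -0.5  0.1  0.   0.1  0.3]
```

```bash
ls pics
```

```text
ov_s1.png
ov_scene0.png
ov_w1.png
ov_wrist0.png
s1.npy
s1.png
sc_z.png
scene0.npy
scene0.png
si_z.png
side0.npy
side0.png
w1.npy
w1.png
w1_d.png
w1_z.png
wrist0.npy
wrist0.png
```

View pics/ov_w1.png

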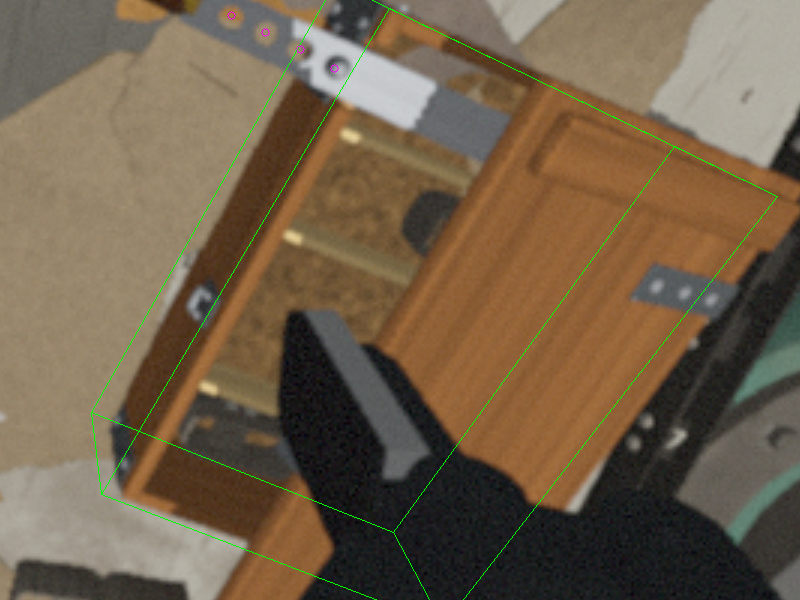

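View pics/ov_scene0.png

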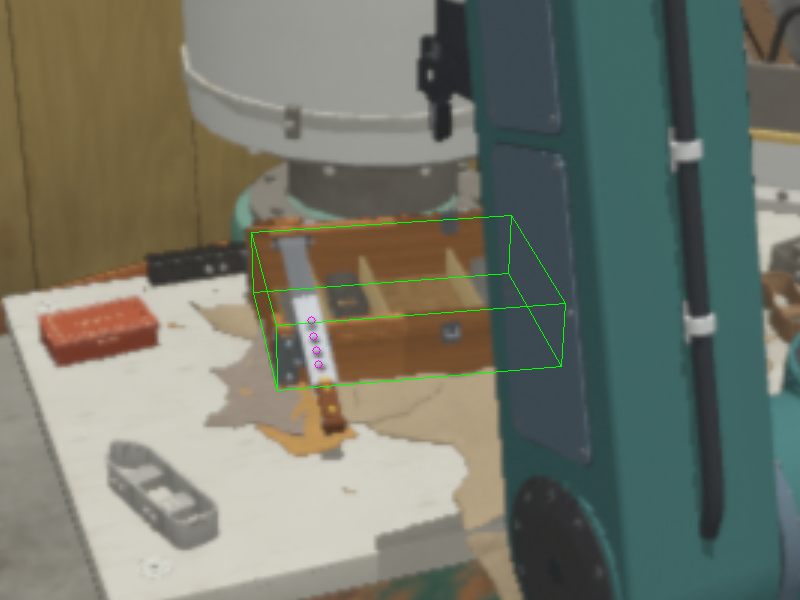

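View pics/ov_wrist0.png

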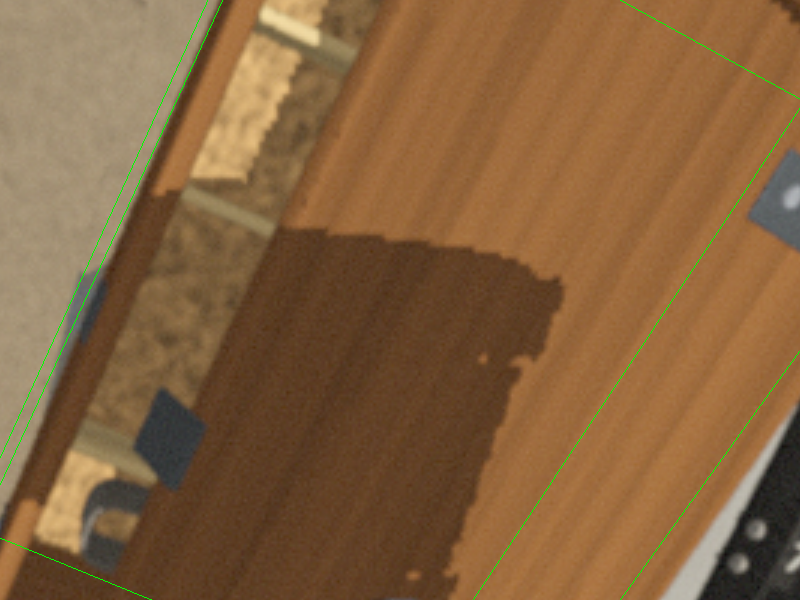

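Run:
```python
from est import *
p=[632.4,-.6,-.43]
for n in ("w1","scene0"):
    dd=load(n)
    for x in [[-112.5,150,0],[-112.5,150,75],[-112.5,-150,0],[-112.5,-150,75],[112.5,150,75]]: print(n,x,np.round(proj(dd,W(p,[x])[0]),1))
a=load("w1")["image"][:,:,::-1]
cv2.imwrite("pics/z1.png",cv2.resize(a[150:230,355:455],None,fx=8,fy=8,interpolation=2)[:600])
cv2.imwrite("pics/z2.png",cv2.resize(a[285:355,295:395],None,fx=8,fy=8,interpolation=2)[:600])
a=load("scene0")["image"][:,:,::-1]
cv2.imwrite("pics/z3.png",cv2.resize(a[175:250,210:310],None,fx=8,fy=8,interpolation=2)[:600])
```

```text
w1 [-112.5, 150, 0] [381.6 157.7]
w1 [-112.5, 150, 75] [399.4 166.3]
w1 [-112.5, -150, 0] [300.  300.9]
w1 [-112.5, -150, 75] [303.5 328.1]
w1 [112.5, 150, 75] [529. 229.]
scene0 [-112.5, 150, 0] [226.9 242. ]
scene0 [-112.5, 150, 75] [226.3 220.3]
scene0 [-112.5, -150, 0] [321.5 234. ]
scene0 [-112.5, -150, 75] [323.  212.9]
scene0 [112.5, 150, 75] [218.3 189.1]
```

View pics/z1.png

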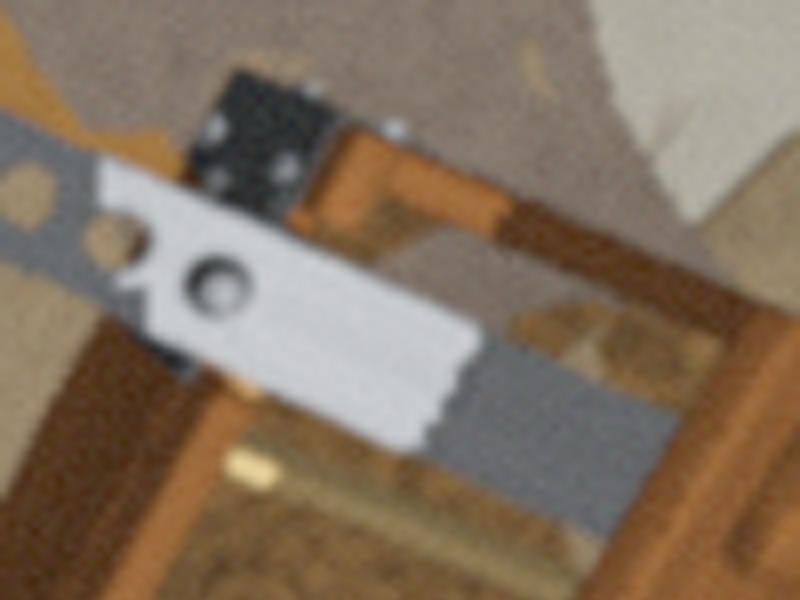

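View pics/z2.png

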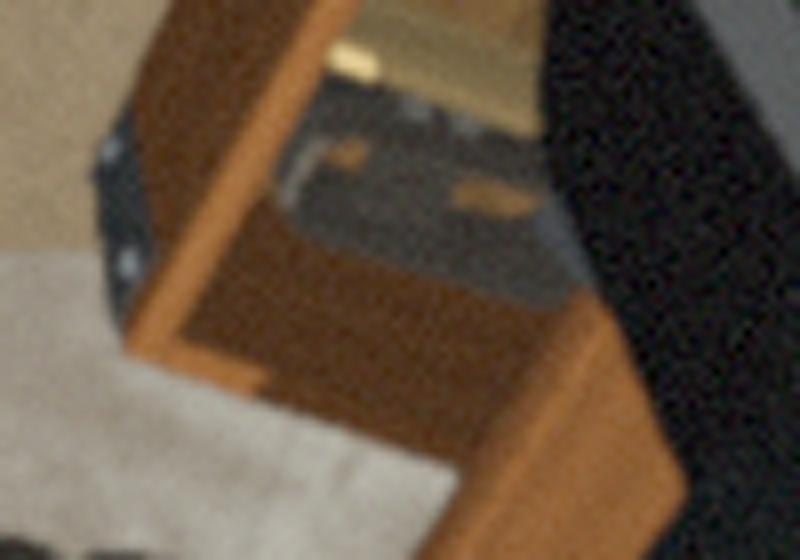

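View pics/z3.png

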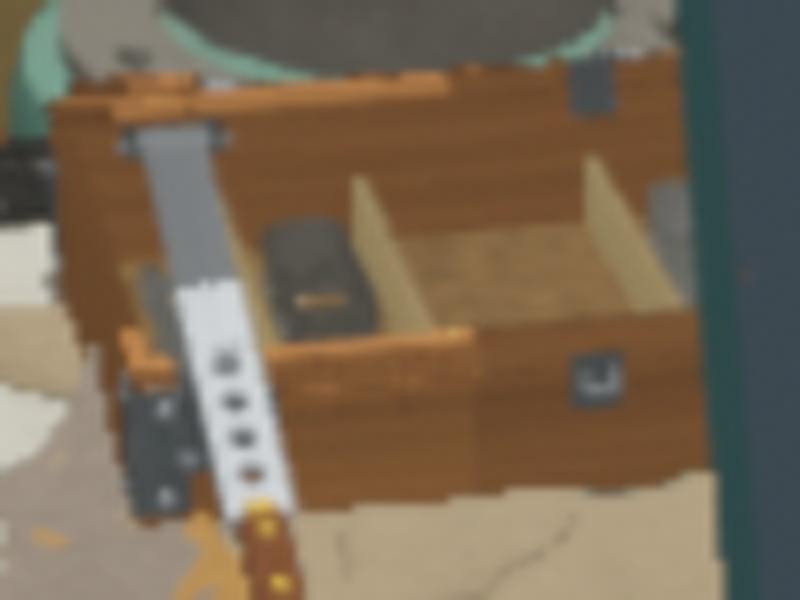

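Run:
```python
from est import *
d=load("w1"); s=load("scene0")
A=onz(d,398.1,165.6,75);B=onz(d,310.6,328.8,75);v=A-B;print(A,B,np.linalg.norm(v),np.arctan2(-v[0],v[1]))
A=onz(d,385,158.8,0);B=onz(d,307.3,306.9,0);v=A-B;print(A,B,np.linalg.norm(v),np.arctan2(-v[0],v[1]))
print(tri((d,398.1,165.6),(s,225.6,216.9)))
print(tri((d,385,158.8),(s,226.9,239.4)))
print(tri((d,381.9,185.9),(s,210+227/8,175+362/8)))
print(tri((d,346.7,168.1),(s,210+250/8,175+473/8)))
```

```text
[590.67641867 183.63542271  75.        ] [479.5753109  -91.52376737  75.        ] 296.74237316631223 -0.38375240115295944
[598.44425099 180.819219     0.        ] [ 481.91756353 -103.5927017     0.        ] 307.35746212213087 -0.38884978063507697
(array([584.85477316, 187.86080252,  91.33138799]), array([1.4, 1.4]))
(array([595.40708935, 181.47138839,   7.39403773]), array([0.7, 0.7]))
(array([570.6671957 , 154.65583398,  76.52598109]), array([0.4, 0.4]))
(array([523.20216785, 175.97390082,  58.0087309 ]), array([1., 1.]))
```

```bash
cat >> h.py <<'E'
def toolrot(yaw,th):
    "tool x along chest -x (tilted), z down normal to a stay th below level"
    cx=np.array([np.cos(yaw),np.sin(yaw),0]);cy=np.array([-np.sin(yaw),np.cos(yaw),0]);cz=np.array([0,0,1.])
    ax=-cx*np.cos(th)-cz*np.sin(th)   # along stay lug->grip
    z=cx*np.sin(th)-cz*np.cos(th)
    R=np.c_[ax,cy,z]; assert np.linalg.det(R)>.99
    return Ro.from_matrix(R).as_rotvec()
E
python3 - <<'E'
from h import *
for th in (0,.33,.54):
    r=toolrot(-.39,th)
    for P in ([430,90,300],[480,195,45],[530,170,55]): print(th,P,manip.solve_ik(P,r))
manip.goto([425,95,300],toolrot(-.39,0))
shot("wrist","w2"); shot("scene","s2");shot("side","si2"); print(manip.read_state()["clock"])
E
```

```text
0 [430, 90, 300] [ 0.02042289  0.10112355 -0.01031831  1.45935447  0.          0.41042289]
0 [480, 195, 45] [ 0.22850658  0.35906578 -0.38018979  0.83154076  0.          0.61850658]
0 [530, 170, 55] [ 0.16397833  0.40699441 -0.26724813  0.89655379  0.          0.55397833]
0.33 [430, 90, 300] [ 0.13541844 -0.10437932 -0.27521045  1.1118851  -0.16325613  0.50168741]
0.33 [480, 195, 45] [ 0.3605877   0.23777724 -0.64400918  0.44357541 -0.22285979  0.72298826]
0.33 [530, 170, 55] [ 0.27520546  0.26983501 -0.56181822  0.47590189 -0.20136414  0.63845882]
0.54 [430, 90, 300] [ 0.23141362 -0.21076743 -0.4510091   0.87706199 -0.30398232  0.55076498]
0.54 [480, 195, 45] [ 0.45864574  0.21583218 -0.80557477  0.1721433  -0.39607524  0.77207128]
0.54 [530, 170, 55] [ 0.35811859  0.23493354 -0.7431076   0.17878132 -0.35730065  0.67231519]
2.5917
```

View pics/w2.png

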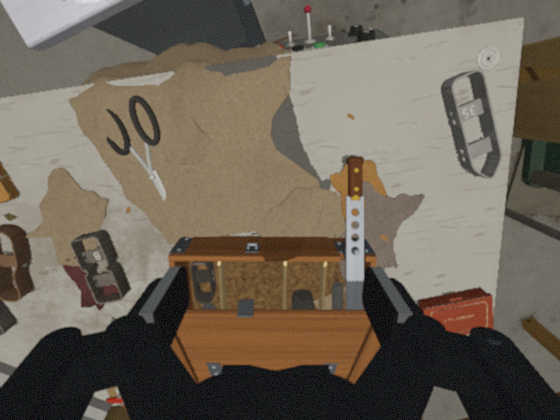

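Run:
```python
from est import *
a=load("w2")["image"][:,:,::-1]
cv2.imwrite("pics/z1.png",cv2.resize(a[145:275,325:395],None,fx=8,fy=8,interpolation=2)[::,:][0:1040:1].copy())
cv2.imwrite("pics/z1a.png",cv2.resize(a[150:225,325:395],None,fx=8,fy=8,interpolation=2))
cv2.imwrite("pics/z1b.png",cv2.resize(a[210:285,320:400],None,fx=8,fy=8,interpolation=2))
cv2.imwrite("pics/z2.png",cv2.resize(a[225:285,155:255],None,fx=8,fy=8,interpolation=2))
cv2.imwrite("pics/z3.png",cv2.resize(a[60:190,430:510],None,fx=4.6,fy=4.6,interpolation=2))
```

```text
(no output)
```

View pics/z1a.png

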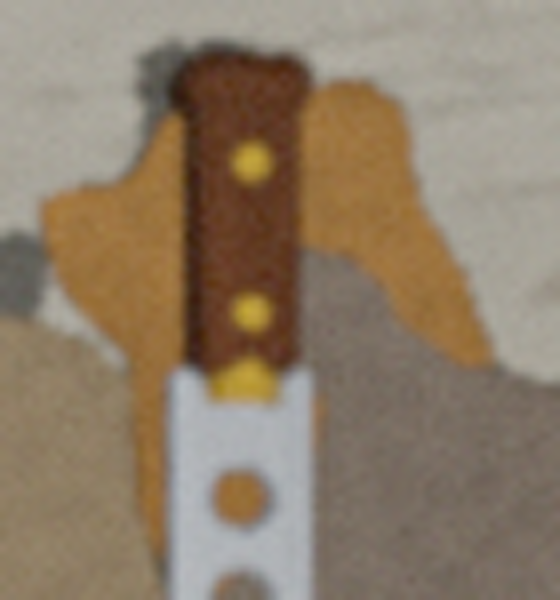

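View pics/z1b.png

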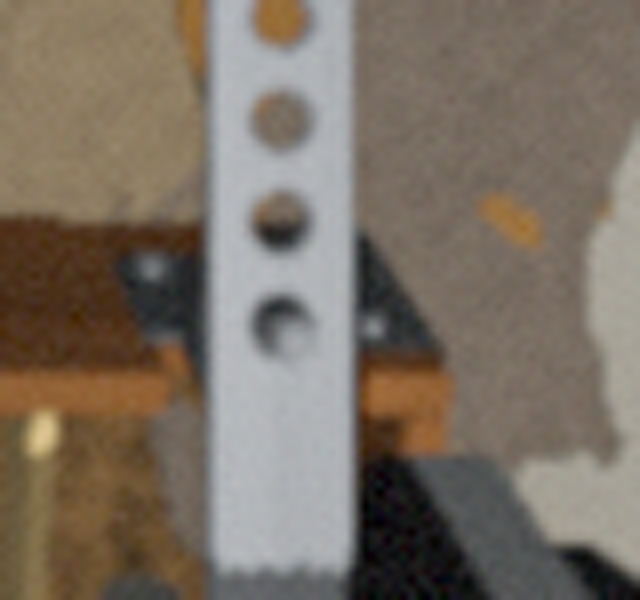

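View pics/z2.png

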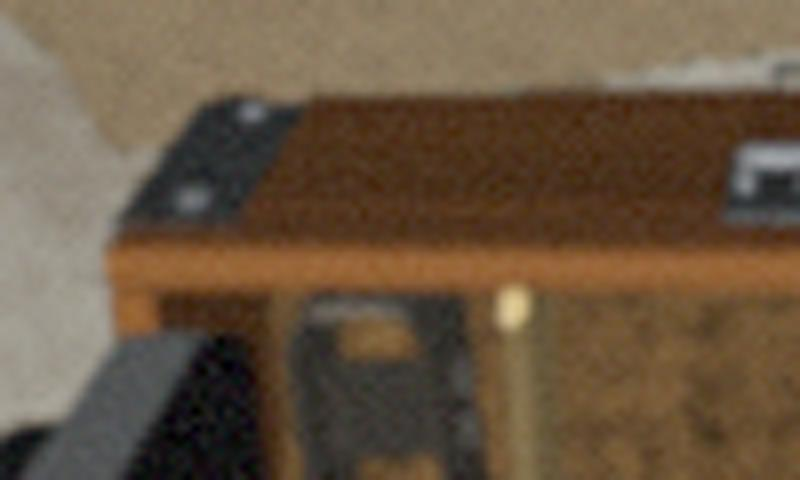

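View pics/z3.png

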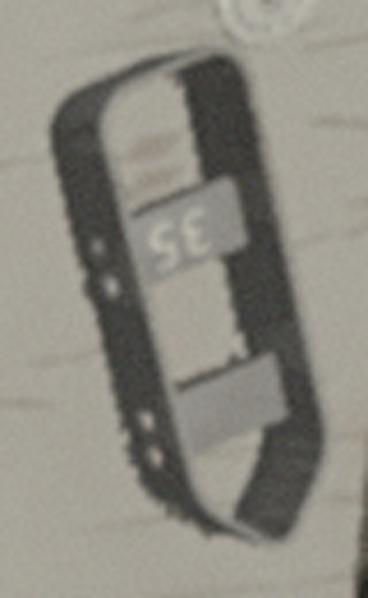

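```bash
cat > fit.py <<'E'
from est import W
from h import *
from scipy.optimize import least_squares
s,c=np.sin(.335),np.cos(.335)
H=lambda k:[-121.8-18*k*c-2.5*s,116,77.6-18*k*s+2.5*c]
obs=[("w1",[-112.5,150,75],398.1,165.6),("w1",[-112.5,-150,75],310.6,328.8),
("w1",H(1),369.3,180.4),("w1",H(2),358.1,174.1),("w1",H(3),346.7,168.1),
("w2",[-112.5,-150,75],168.5,255.6),("w2",[-112.5,150,75],376.3,256.),("w2",[-112.5,-150,0],181.3,237.3),("w2",[-112.5,150,0],365.6,239),
("w2",H(1),355.1,237.6),("w2",H(2),355.1,225.1),("w2",H(3),355.1,212.1)]
D={n:load(n) for n in ("w1","w2","s2","scene0")}
f=lambda p:np.concatenate([proj(D[n],W(p,[x])[0])-[u,v] for n,x,u,v in obs])
r=least_squares(f,[630,0,-.39],x_scale=[10,10,.1],loss="soft_l1"); print(r.x); 
for o,e in zip(obs,f(r.x).reshape(-1,2)): print(o[0],np.round(o[1]),np.round(e,1))
# die
d=D["w2"]; q=lambda x,y:onz(d,430+x/4.6,60+y/4.6,30)
for a in [(105,120),(190,490),(245,80),(322,430),(165,70),(278,540)]: print(a,np.round(q(*a),1))
E
python3 fit.py
```

```text
[ 6.39686989e+02  3.39319395e+00 -3.86248670e-01]
w1 [-112.  150.   75.] [ 1.  -0.8]
w1 [-112. -150.   75.] [-0.4  0.8]
w1 [-140.  116.   74.] [ 0.7 -0.7]
w1 [-157.  116.   68.] [0.1 0.2]
w1 [-174.  116.   62.] [-0.2  0.9]
w2 [-112. -150.   75.] [-1.3  0.9]
w2 [-112.  150.   75.] [ 1.3 -0.4]
w2 [-112. -150.    0.] [ 1.1 -2. ]
w2 [-112.  150.    0.] [-2.4 -4.5]
w2 [-140.  116.   74.] [0.  0.3]
w2 [-157.  116.   68.] [-0.1 -0. ]
w2 [-174.  116.   62.] [-0.2  0.1]
(105, 120) [416.2 354.5  30. ]
(190, 490) [533.6 356.6  30. ]
(245, 80) [420.9 393.9  30. ]
(322, 430) [530.4 397.9  30. ]
(165, 70) [409.5 373.2  30. ]
(278, 540) [560.3 379.3  30. ]
```

```bash
cat > k.py <<'E'
from h import *
P=np.array([639.687,3.393,-.38625])
YAW=P[2]
def c2w(X):
    c,s=np.cos(YAW),np.sin(YAW); return np.array([P[0]+c*X[0]-s*X[1],P[1]+s*X[0]+c*X[1],X[2]])
def w2c(X):
    c,s=np.cos(YAW),np.sin(YAW); dx,dy=X[0]-P[0],X[1]-P[1]; return np.array([c*dx+s*dy,-s*dx+c*dy,X[2]])
def lug(lid): return np.array([107.5-120*np.cos(lid)-10*np.sin(lid),77+120*np.sin(lid)-10*np.cos(lid)])
PIN=np.array([-121.8,77.6])
from scipy.optimize import brentq
def seat(r): # lid, theta with hole at radius r seated
    l=brentq(lambda l:np.linalg.norm(lug(l)-PIN)-r,.1,1.3); v=PIN-lug(l); return l,np.arctan2(-v[1],-v[0])
def toolpose(L,th,r=223,off=5,y=116): # stay point at radius r -> grasp point
    g=L+r*np.array([-np.cos(th),-np.sin(th)])
    R=toolrot(YAW,th); z=Ro.from_rotvec(R).as_matrix()[:,2]
    return c2w([g[0],y,g[1]])+off*z,R
def st(tag=""):
    s=manip.read_state(); print(tag,"t",round(s["clock"],2),"pc",np.round(w2c(s["position"]),1),"F",np.round(s["contact_force"],1),"T",np.round(s["torque"],2),"w",round(s["gripper_width"],1)); return s
E
python3 - <<'E'
from k import *
print(seat(124),seat(178))
l,th=seat(124); p,R=toolpose(lug(l),th); z=Ro.from_rotvec(R).as_matrix()[:,2]
print(p,w2c(p))
manip.move_gripper(60,40)
manip.goto(p-110*z,R); st()
shot("wrist","w3")
manip.servo_line(p-45*z,R,speed=120); st(); shot("wrist","w4");shot("scene","s4")
E
```

```text
(0.4447348761035036, np.float64(0.34553643034104775)) (0.9608258819112703, np.float64(0.5433776822528635))
[485.84208901 191.18393045  39.36408696] [-213.25498868  116.           39.36408696]
 t 3.78 pc [-250.   116.2  143.7] F [ 0.3 -1.1  0.1] T [0.13 0.22 0.04] w 59.7
 t 4.53 pc [-228.   116.1   82.4] F [-0.   0.   0.7] T [ 0.1   0.25 -0.01] w 60.1
```

View pics/w4.png

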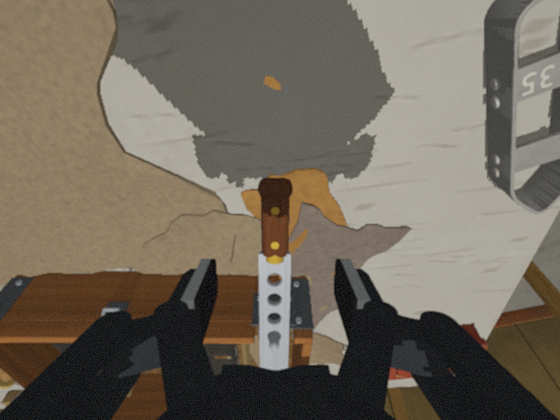

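View pics/s4.png

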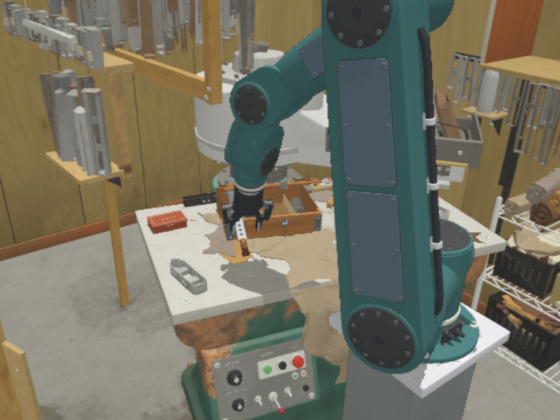

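Run:
```python
from k import *
d=load("w4")
for r in (124,142,160,178,197,223,249):
    l,th=seat(124); g=lug(l)+r*np.array([-np.cos(th),-np.sin(th)])+2.5*np.array([-np.sin(th),np.cos(th)])
    print(r,proj(d,c2w([g[0],116,g[1]])))
a=d["image"][:,:,::-1]
cv2.imwrite("pics/z1.png",cv2.resize(a[165:365,225:325],None,fx=3,fy=3,interpolation=2))
```

```text
124 [274.54767473 337.60051538]
142 [274.52207847 319.36427261]
160 [274.49525222 300.25171216]
178 [274.46710513 280.19811362]
197 [274.43585071 257.93067173]
223 [274.39027661 225.46106811]
249 [274.34111271 190.43388473]
```

View pics/z1.png

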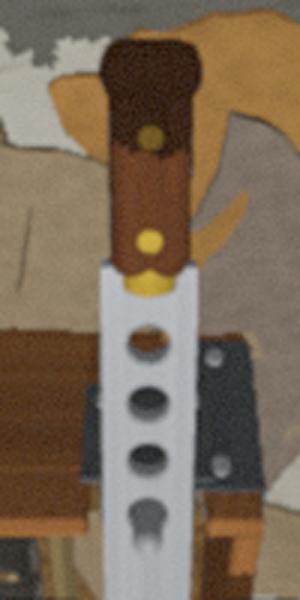

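Run:
```python
from k import *
l,th=seat(124); p,R=toolpose(lug(l),th)
manip.servo_line(p,R,speed=80); st("before")
manip.move_gripper(15,60); st("closed"); shot("scene","s5");
```

```text
before t 5.33 pc [-213.2  116.1   39.7] F [0.8 0.2 0.3] T [0.14 0.25 0.02] w 59.7
closed t 5.83 pc [-213.3  116.    39.4] F [-0.1  0.2  1. ] T [0.08 0.3  0.01] w 14.8
```

Run:
```python
from k import *
d=shot("wrist","w5"); s=shot("scene","s5")
cv2.imwrite("pics/z1.png",cv2.resize(d["image"][150:400,175:375,::-1],None,fx=2.4,fy=2.4,interpolation=2))
cv2.imwrite("pics/z2.png",cv2.resize(s["image"][170:270,190:320,::-1],None,fx=6,fy=6,interpolation=2))
st()
```

```text
t 5.98 pc [-213.3  116.    39.4] F [-0.2  0.2 -0.4] T [0.08 0.31 0.03] w 15.2
```

View pics/z1.png

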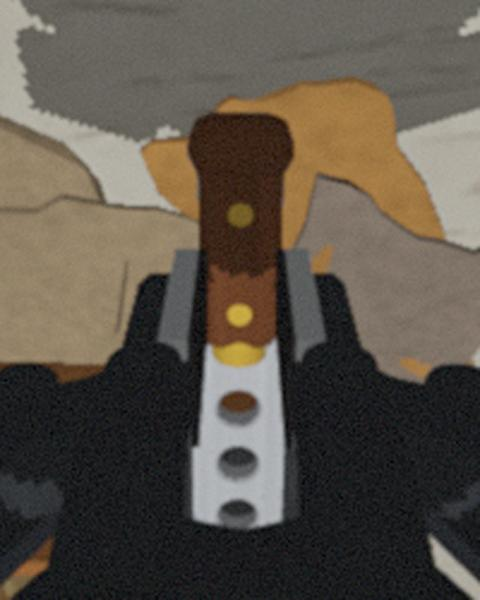

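View pics/z2.png

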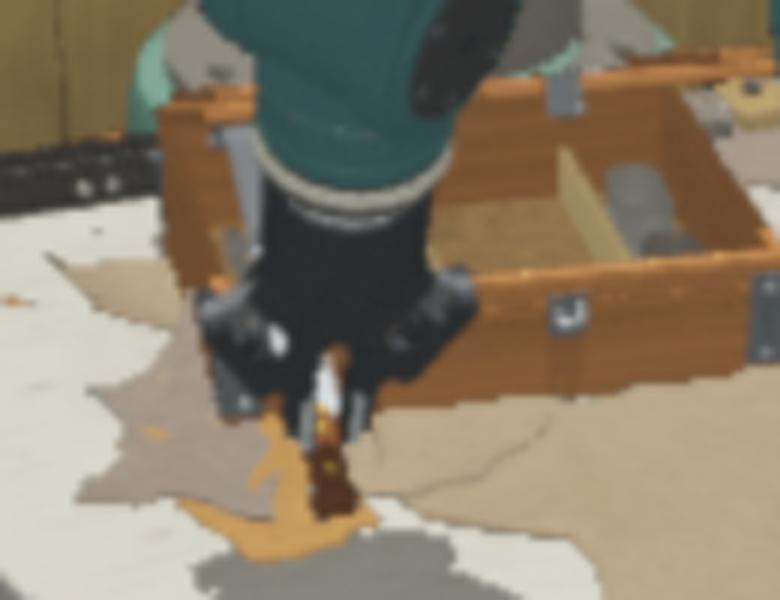

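Run:
```python
from k import *
d=load("w5"); iT=np.linalg.inv(d["T_tool_cam"])
for X in ([0,0,0],[0,0,-5],[11,10,-5],[-11,10,-5],[11,10,14],[-11,10,14],[11,-10,-20]):
    c=iT[:3,:3]@X+iT[:3,3]; u=np.array([d["fx"]*c[0]/c[2]+d["cx"],d["fy"]*c[1]/c[2]+d["cy"]]); print(X,np.round(u,1),"crop",np.round((u-[175,150])*2.4))
l,th=seat(124)
for r in (178,197,223,249):
    g=lug(l)+r*np.array([-np.cos(th),-np.sin(th)]); u=proj(d,c2w([g[0],116,g[1]])); print(r,"crop",np.round((u-[175,150])*2.4))
```

```text
[0, 0, 0] [274.4 250.1] crop [239. 240.]
[0, 0, -5] [274.4 254. ] crop [239. 250.]
[11, 10, -5] [291.8 236.7] crop [280. 208.]
[-11, 10, -5] [291.2 270.6] crop [279. 289.]
[11, 10, 14] [290.2 224.5] crop [277. 179.]
[-11, 10, 14] [289.7 255.7] crop [275. 254.]
[11, -10, -20] [255.3 248.3] crop [193. 236.]
178 crop [238. 403.]
197 crop [238. 341.]
223 crop [238. 249.]
249 crop [238. 149.]
```

Run:
```python
from k import *
d=load("w4"); iT=np.linalg.inv(d["T_tool_cam"])
for z in (14,6,-5,-30,-40):
  for x in (11,-11):
    print(z,x,end=" ")
    for y in (-30,30):
        c=iT[:3,:3]@[x,y,z]+iT[:3,3]; u=np.array([d["fx"]*c[0]/c[2]+d["cx"],d["fy"]*c[1]/c[2]+d["cy"]]); print(np.round(u),end=" ")
    print()
cv2.imwrite("pics/z1.png",cv2.resize(d["image"][240:400,140:400,::-1],None,fx=3,fy=3,interpolation=2))
a=cv2.imread("pics/scene0.png")
a=cv2.imread("pics/s4.png");cv2.imwrite("pics/z2.png",cv2.resize(a[170:270,190:300],None,fx=6,fy=6,interpolation=2))
```

```text
14 11 [227. 224.] [322. 224.] 
14 -11 [229. 256.] [320. 256.] 
6 11 [225. 229.] [324. 229.] 
6 -11 [227. 262.] [322. 262.] 
-5 11 [222. 237.] [327. 237.] 
-5 -11 [224. 271.] [325. 271.] 
-30 11 [214. 257.] [335. 257.] 
-30 -11 [216. 295.] [332. 295.] 
-40 11 [210. 267.] [339. 267.] 
-40 -11 [213. 307.] [336. 307.]
```

View pics/z1.png

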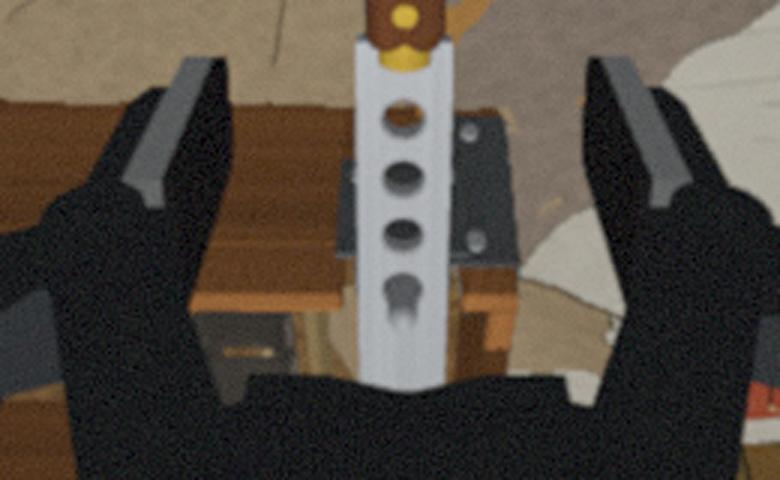

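View pics/z2.png

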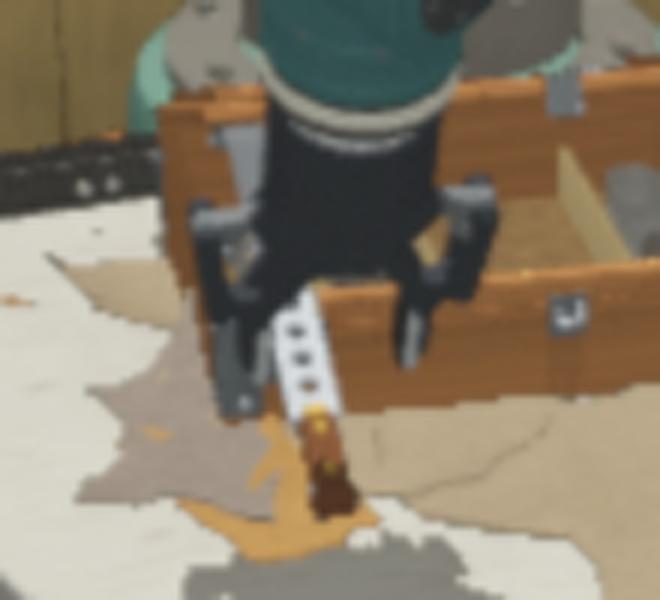

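Run:
```python
from k import *
s4=load("s4"); d=load("w4")
W4=np.eye(4);W4[:3,:3]=d["R"].T;W4[:3,3]=-d["R"].T@d["t"];T=W4@np.linalg.inv(d["T_tool_cam"])
for z in (14,-5,-15,-30,-40):
    print(z,[np.round((proj(s4,T[:3,:3]@[11,y,z]+T[:3,3])-[190,170])*6) for y in (-30,30)])
print(tri((d,216,259.5),(s4,190+240/6,170+385/6)),tri((d,337,259.5),(s4,190+410/6,170+362/6)))
print([np.linalg.inv(T)@np.r_[tri((d,216,259.5),(s4,190+a/6,170+b/6))[0],1] for a,b in ((240,385),(410,362))])
print([np.linalg.inv(T)@np.r_[tri((d,337,259.5),(s4,190+a/6,170+b/6))[0],1] for a,b in ((240,385),(410,362))])
```

```text
14 [array([392., 427.]), array([266., 440.])]
-5 [array([395., 401.]), array([268., 414.])]
-15 [array([397., 387.]), array([269., 400.])]
-30 [array([399., 365.]), array([271., 379.])]
-40 [array([401., 351.]), array([272., 364.])]
(array([410.96329699, 242.01999247, 146.04505829]), array([35.3, 35.3])) (array([356.18815744, 241.17061725, 183.31374652]), array([15.8, 15.8]))
[array([ 47.85233214,  18.8106598 , -84.90961101,   1.        ]), array([ 10.15792906, -32.01257521, -30.52672174,   1.        ])]
[array([-6.47897695, 38.61995916, -3.91394927,  1.        ]), array([  82.62935796,   -2.62838148, -137.07203481,    1.        ])]
```

Run:
```python
from k import *
l,th=seat(124); p,R=toolpose(lug(l),th,off=45)
manip.move_gripper(60,60)
manip.servo_line(p,R,speed=80); st("before"); shot("wrist","w6")
manip.move_gripper(10,60); st("closed"); d=shot("wrist","w7"); s=shot("scene","s7")
cv2.imwrite("pics/z1.png",cv2.resize(d["image"][150:400,175:375,::-1],None,fx=2.4,fy=2.4,interpolation=2))
cv2.imwrite("pics/z2.png",cv2.resize(s["image"][170:270,190:320,::-1],None,fx=6,fy=6,interpolation=2))
```

```text
before t 7.13 pc [-199.7  116.     1.9] F [-0.  -0.5  0.5] T [ 0.06  0.27 -0.  ] w 59.4
closed t 7.62 pc [-199.6  115.8    2. ] F [-1.3 -3.6  4. ] T [-0.56  0.18 -0.46] w 18.8
```

View pics/z1.png

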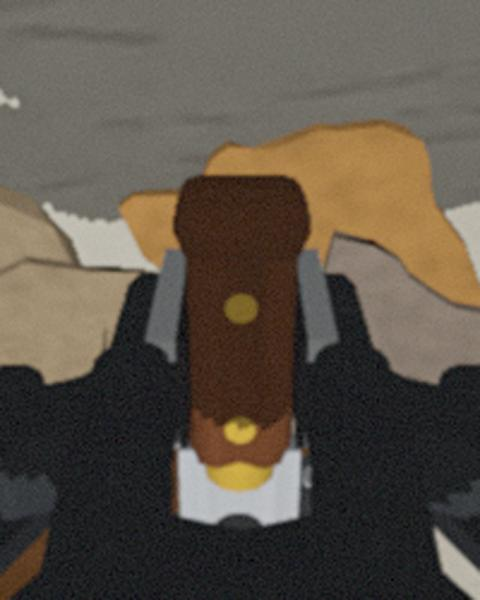

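View pics/z2.png

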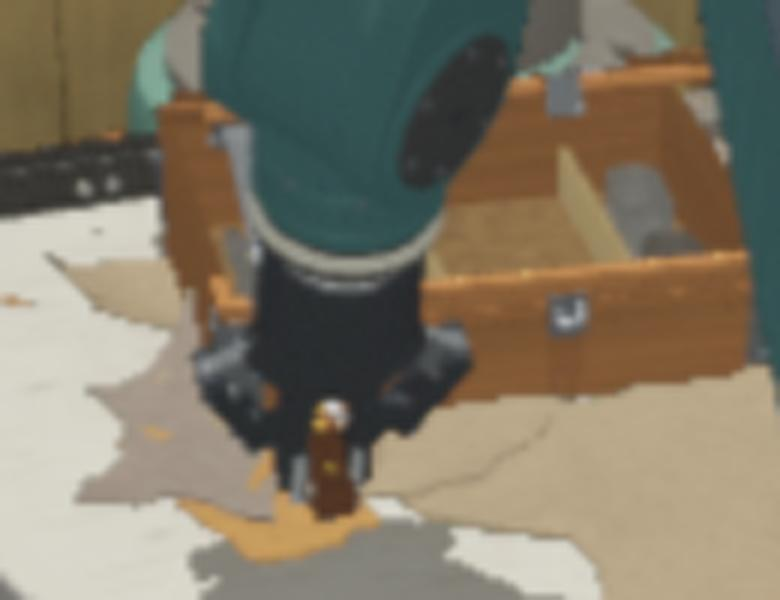

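```bash
cat >> k.py <<'E'
AX=np.array([-np.sin(.419),np.cos(.419)])
def pose_rs(r,s,off=45,y=116,dx=0):
    h=PIN+s*AX+dx*np.array([-1,0])
    l=brentq(lambda l:np.linalg.norm(lug(l)-h)-r,.1,1.35); L=lug(l); v=h-L
    th=np.arctan2(-v[1],-v[0]); p,R=toolpose(L,th,off=off,y=y); return p,R,l,th
E
python3 - <<'E'
from k import *
for s in (5,10,15,20,26):
    p,R,l,th=pose_rs(124,s); manip.servo_line(p,R,speed=50); q=st(f"s{s} l{l:.3f} th{th:.3f}")
    if np.linalg.norm(q["contact_force"])>30: break
d=shot("wrist","w8"); s=shot("scene","s8");shot("side","si8")
E
```

```text
s5 l0.438 th0.301 t 8.07 pc [-204.9  115.8   10. ] F [-1.  -4.2  2.2] T [-0.76  0.1  -0.48] w 18.9
s10 l0.428 th0.253 t 8.42 pc [-210.2  115.8   18.5] F [ 0.2 -4.8  3.1] T [-0.87 -0.03 -0.47] w 18.9
s15 l0.414 th0.201 t 8.78 pc [-215.7  115.9   27.4] F [-0.5 -5.4  2.8] T [-0.79  0.06 -0.37] w 19.2
s20 l0.392 th0.144 t 9.15 pc [-222.5  115.8   36.4] F [-4.5 -0.1 -1.2] T [ 0.33  1.3  -0.31] w 19.3
s26 l0.351 th0.061 t 9.6 pc [-230.1  115.8   49.7] F [-7.9  2.7  1.1] T [ 0.71  1.87 -0.36] w 19.1
```

View pics/s8.png

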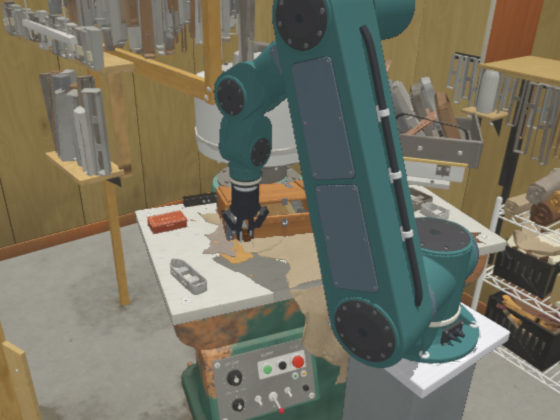

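View pics/w8.png

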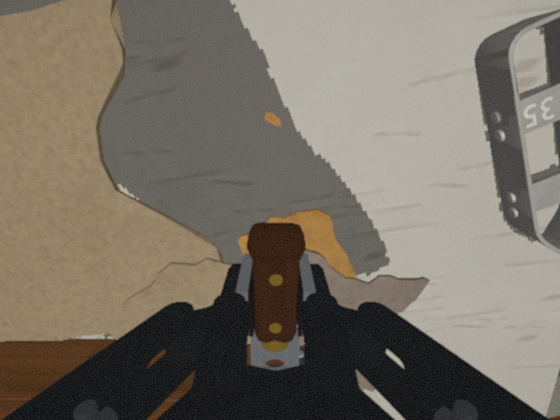

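Run:
```python
from k import *
for r in (133,142,151,160,169,178):
    p,R,l,th=pose_rs(r,26); manip.servo_line(p,R,speed=70); q=st(f"r{r} l{l:.3f} th{th:.3f}")
    if np.linalg.norm(q["contact_force"])>30: break
d=shot("wrist","w9"); s=shot("scene","s9");a=shot("side","si9")
cv2.imwrite("pics/z1.png",cv2.resize(d["image"][180:400,175:375,::-1],None,fx=2.7,fy=2.7,interpolation=2))
cv2.imwrite("pics/z2.png",cv2.resize(s["image"][130:260,180:340,::-1],None,fx=4.5,fy=4.5,interpolation=2))
```

```text
r133 l0.514 th0.196 t 10.18 pc [-214.8  115.6   38.5] F [-11.6   4.4  -0.4] T [ 0.77  1.82 -0.48] w 18.9
r142 l0.627 th0.271 t 10.53 pc [-200.1  115.6   35.5] F [-8.7  1.4 -0.9] T [ 0.32  1.37 -0.28] w 19.3
r151 l0.723 th0.321 t 10.85 pc [-187.7  115.5   35.3] F [-7.2 -0.1 -0.4] T [-0.05  0.97 -0.49] w 19.0
r160 l0.811 th0.356 t 11.16 pc [-176.6  115.5   36.6] F [-6.2 -0.7 -0.7] T [-0.29  0.94 -0.46] w 19.3
r169 l0.893 th0.381 t 11.46 pc [-166.4  115.4   39. ] F [-6.3 -2.8  0.1] T [-0.45  0.85 -0.53] w 19.2
r178 l0.972 th0.399 t 11.75 pc [-156.8  115.3   42. ] F [-5.2 -2.4 -0.1] T [-0.58  0.78 -0.68] w 19.1
```

View pics/z1.png

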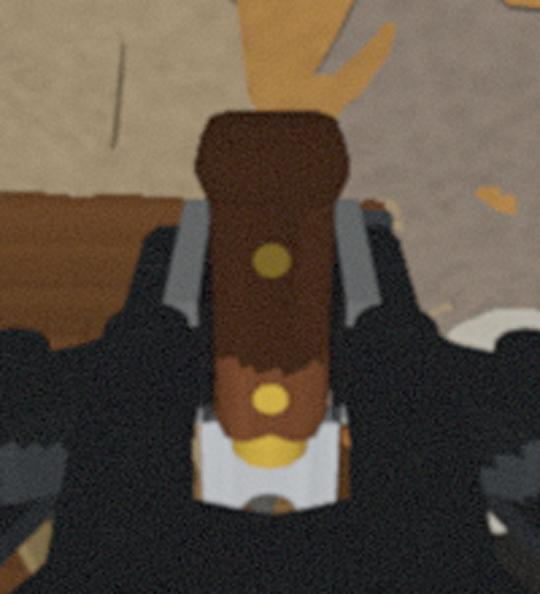

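View pics/z2.png

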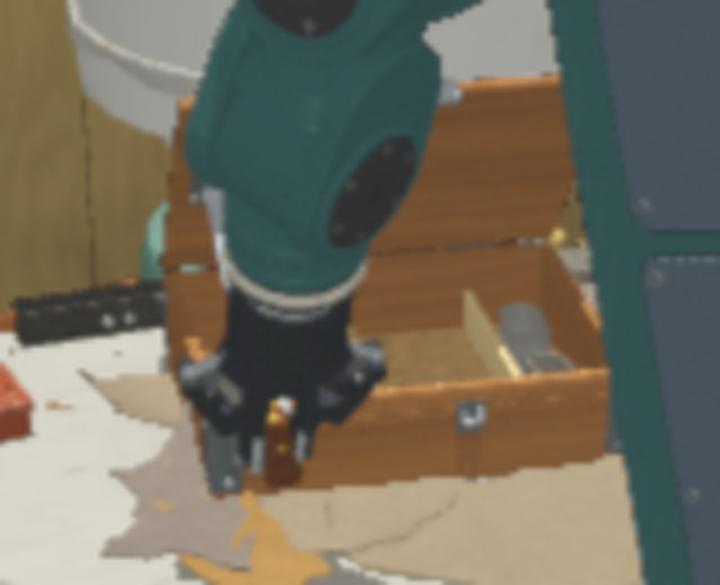

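View pics/si9.png

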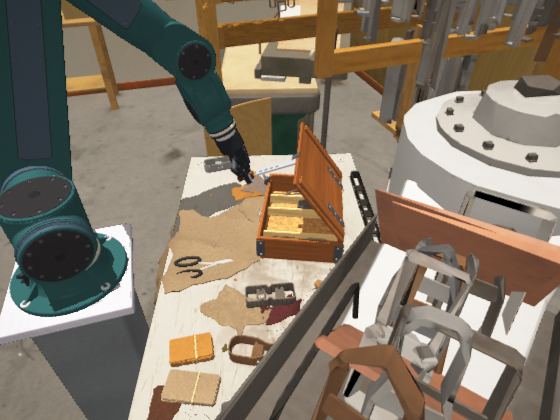

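Run:
```python
from k import *
for s in (18,13,10,7,4,1.5,0):
    p,R,l,th=pose_rs(178,s); manip.servo_line(p,R,speed=35); q=st(f"s{s} l{l:.3f} th{th:.3f}")
    if abs(q["contact_force"][2])>15 or np.linalg.norm(q["contact_force"])>25: break
d=shot("wrist","w10"); s=shot("scene","s10");a=shot("side","si10")
cv2.imwrite("pics/z1.png",cv2.resize(d["image"][180:400,175:375,::-1],None,fx=2.7,fy=2.7,interpolation=2))
cv2.imwrite("pics/z2.png",cv2.resize(a["image"][120:220,220:350,::-1],None,fx=6,fy=6,interpolation=2))
```

```text
s18 l0.972 th0.444 t 12.34 pc [-151.3  115.3   33.4] F [-4.7 -3.4 -1.1] T [-0.5   0.82 -0.81] w 19.2
s13 l0.971 th0.472 t 12.68 pc [-146.5  115.3   28.9] F [-2.5 -7.6  2.4] T [-1.06  0.23 -0.86] w 19.1
s10 l0.969 th0.488 t 12.93 pc [-143.8  115.3   26.1] F [ 1.3 -8.8 -0.2] T [-1.36 -0.21 -0.94] w 19.2
s7 l0.967 th0.505 t 13.19 pc [-141.4  115.3   23.1] F [ 2.6 -8.2 -1.5] T [-1.47 -0.31 -0.96] w 19.3
s4 l0.965 th0.521 t 13.45 pc [-139.1  115.3   20.1] F [ 1.5 -8.9 -1.4] T [-1.49 -0.33 -1.03] w 19.2
s1.5 l0.962 th0.535 t 13.7 pc [-137.3  115.3   17.6] F [  2.  -10.6  -1.2] T [-1.39 -0.29 -1.02] w 19.5
s0 l0.961 th0.543 t 13.95 pc [-136.2  115.3   16.2] F [ 2.1 -9.5 -0.2] T [-1.46 -0.26 -1.01] w 19.2
```

View pics/z1.png

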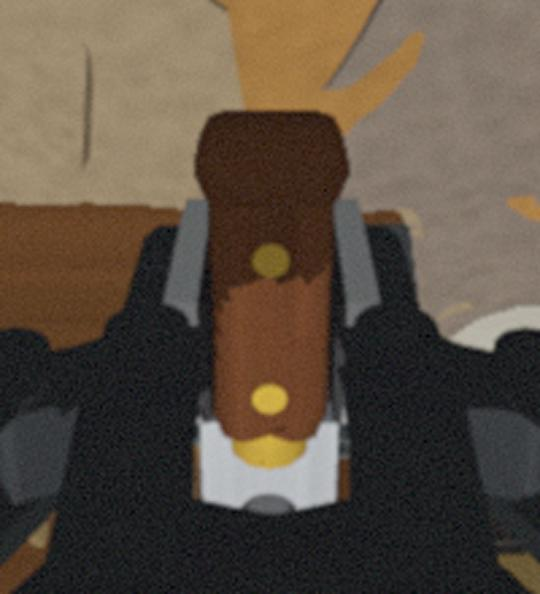

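View pics/z2.png

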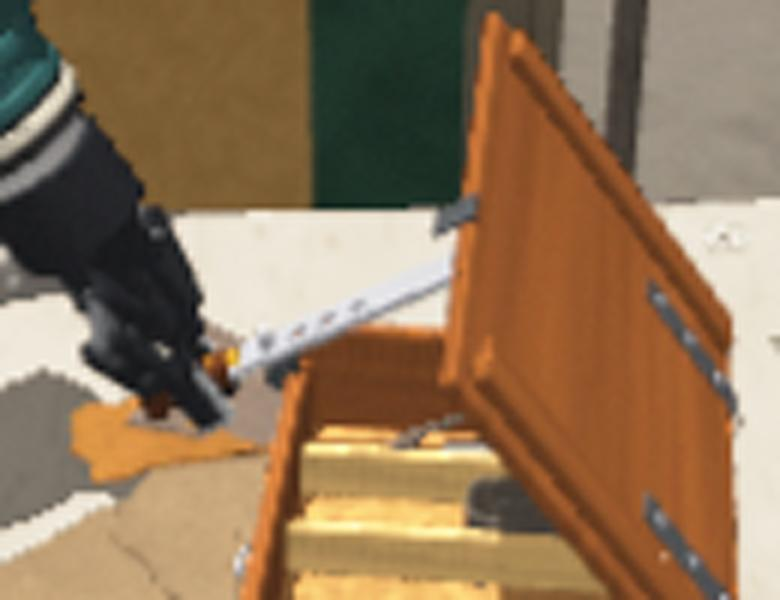

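Run:
```python
from k import *
manip.wait(0.4)
manip.move_gripper(45); st("open")
p,R,l,th=pose_rs(178,0); z=Ro.from_rotvec(R).as_matrix()[:,2]; x=Ro.from_rotvec(R).as_matrix()[:,0]
manip.servo_line(p-80*z,R,speed=100); st()
manip.servo_line(p-130*z+60*x,R,speed=200); st()
d=shot("wrist","w11"); s=shot("scene","s11");a=shot("side","si11")
cv2.imwrite("pics/z2.png",cv2.resize(a["image"][120:220,220:350,::-1],None,fx=6,fy=6,interpolation=2))
cv2.imwrite("pics/z3.png",cv2.resize(s["image"][130:260,180:340,::-1],None,fx=4.5,fy=4.5,interpolation=2))
```

```text
open t 14.87 pc [-137.   116.3   15.9] F [-0.2 -0.5  0.7] T [ 0.23  0.45 -0.02] w 45.2
 t 15.82 pc [-178.4  115.9   83.9] F [ 0.1 -0.   0. ] T [ 0.2   0.42 -0.06] w 44.8
 t 16.36 pc [-255.6  116.3   96. ] F [0.  0.2 0.1] T [0.14 0.44 0.02] w 44.7
```

View pics/w11.png

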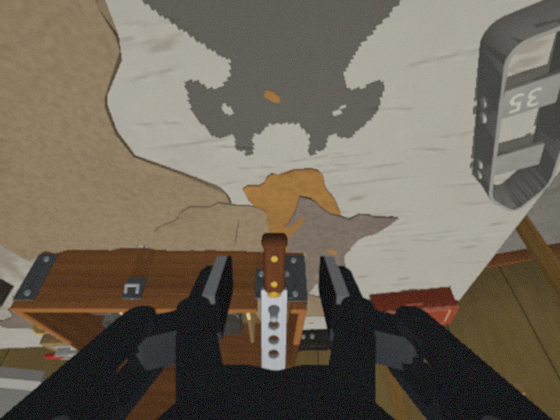

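View pics/z2.png

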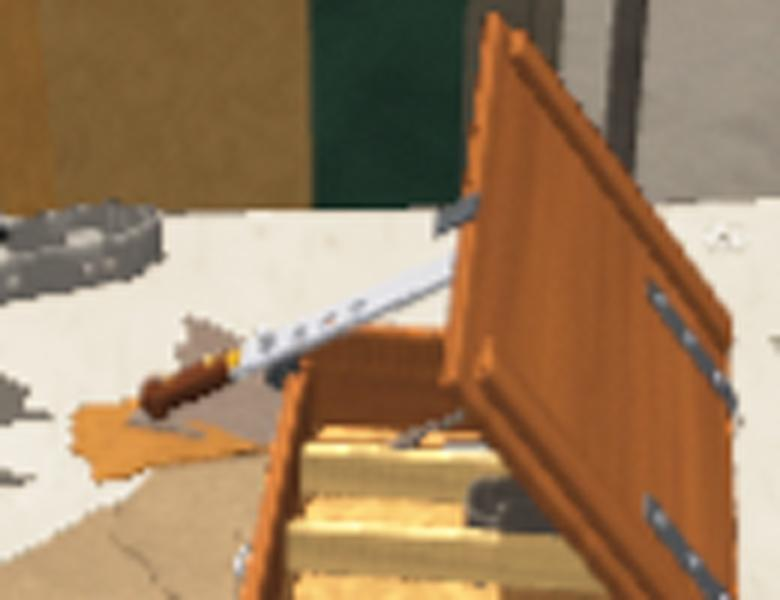

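View pics/z3.png

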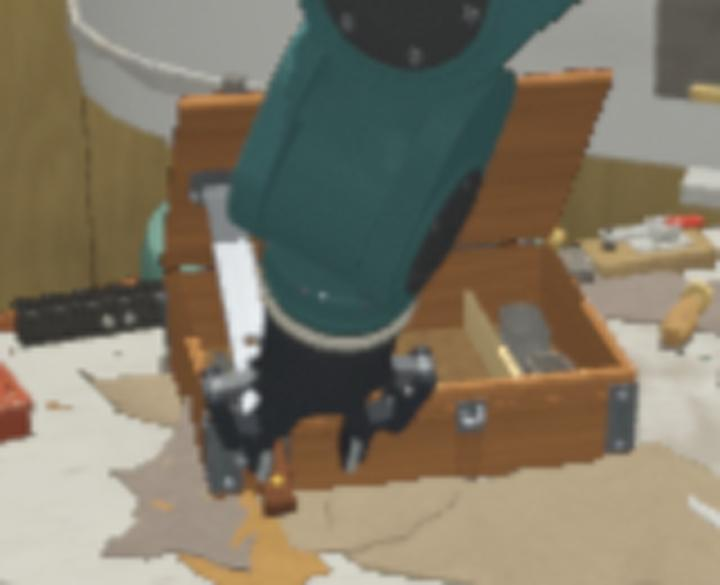

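Run:
```python
from k import *
manip.goto([500,372,200],toolrot(.03,0)); st()
manip.move_gripper(70,60)
d=shot("wrist","w12")
```

```text
t 17.57 pc [-268.1  288.3  199.2] F [ 0.1 -0.2  0.4] T [-0.02  0.06  0.02] w 45.0
```

View pics/w12.png

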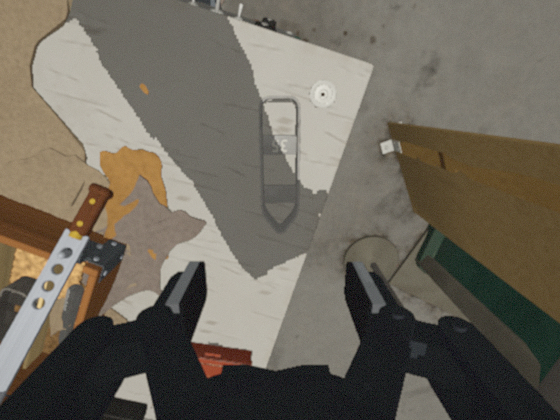

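Run:
```python
from k import *
d=load("w12")
cv2.imwrite("pics/z1.png",cv2.resize(d["image"][85:245,240:330,::-1],None,fx=3.7,fy=3.7,interpolation=2))
```

```text
(no output)
```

View pics/z1.png

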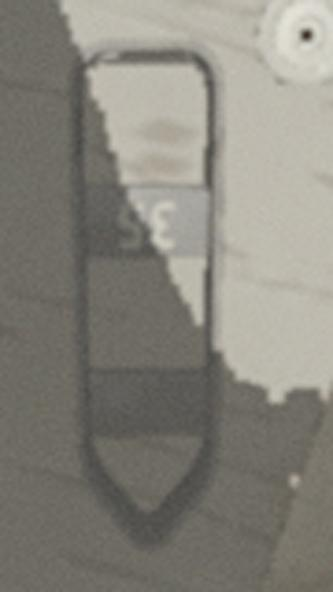

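Run:
```python
from k import *
d=load("w12"); q=lambda x,y:onz(d,240+x/3.7,85+y/3.7,30)
for a in [(79,100),(83,430),(213,100),(213,430),(147,52),(148,545)]: print(a,np.round(q(*a),1))
```

```text
(79, 100) [424.5 355.6  30. ]
(83, 430) [522.5 358.5  30. ]
(213, 100) [423.4 393.6  30. ]
(213, 430) [521.3 398.9  30. ]
(147, 52) [411.1 374.5  30. ]
(148, 545) [560.7 380.1  30. ]
```

Run:
```python
from k import *
yd=.036; C=np.array([486,377.3]); R=toolrot(yd,.3); z=Ro.from_rotvec(R).as_matrix()[:,2]
g=np.r_[C-30*np.array([np.cos(yd),np.sin(yd)]),25]; p=g+45*z
print(p, manip.solve_ik(p,R))
manip.goto(p+[0,0,70],R); st()
d=shot("wrist","w13")
manip.servo_line(p+[0,0,15],R,speed=120);st()
manip.servo_line(p,R,speed=40);st("down")
d=shot("wrist","w14");s=shot("side","si14")
cv2.imwrite("pics/z2.png",cv2.resize(s["image"][110:210,160:290,::-1],None,fx=6,fy=6,interpolation=2))
```

```text
[469.30923076 376.6988726  -17.99014201] [ 0.6255296   0.42768138 -0.54693299  0.34451248 -0.16504873  0.56860366]
 t 18.86 pc [-297.8  282.5   52.9] F [ 0.2 -0.8  0.9] T [ 0.03  0.22 -0.01] w 70.2
 t 19.52 pc [-297.9  282.1   -2.4] F [-0.5 -0.3 -0.2] T [ 0.01  0.25 -0.05] w 70.0
down t 20.04 pc [-298.6  281.5  -18.2] F [0.3 0.4 1.3] T [ 0.01  0.22 -0.01] w 69.8
```

View pics/w14.png

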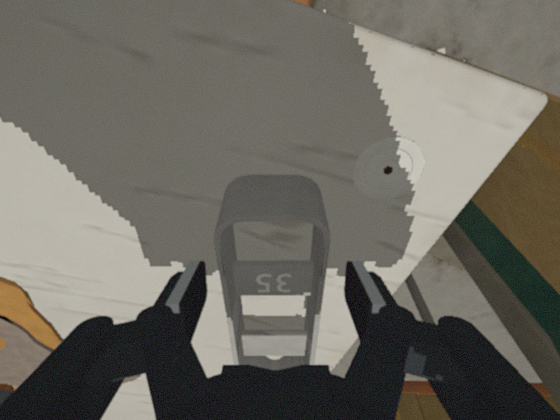

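View pics/z2.png

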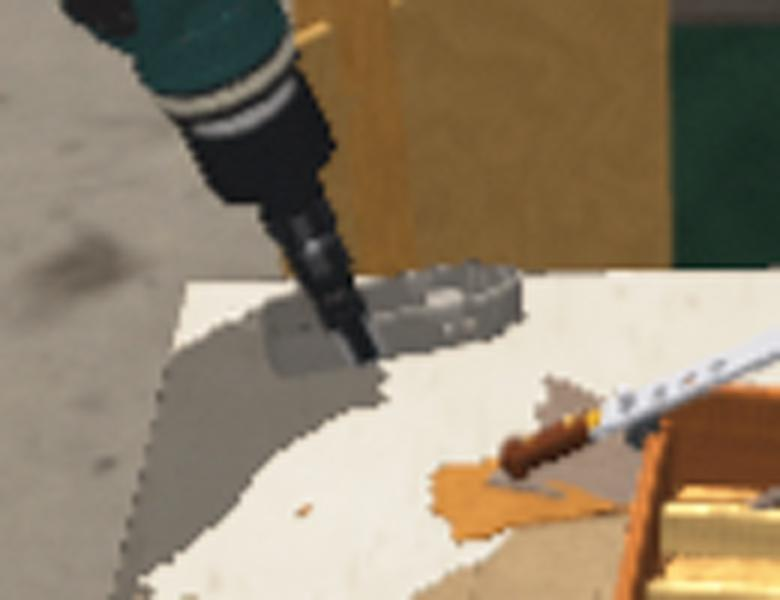

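Run:
```python
from k import *
manip.move_gripper(25,60); s=st("closed")
p=s["position"]; manip.servo_line(p+[0,0,40],speed=60); st("lift")
shot("wrist","w15");s=shot("side","si15")
cv2.imwrite("pics/z2.png",cv2.resize(s["image"][110:210,160:290,::-1],None,fx=6,fy=6,interpolation=2))
```

```text
closed t 20.49 pc [-298.4  281.7  -17.6] F [-2.2 -1.2  6.2] T [-0.2   0.39 -0.15] w 43.5
lift t 21.32 pc [-298.5  281.5   22.2] F [ 0.5  0.1 -4. ] T [-0.04  0.48  0.02] w 43.3
```

View pics/w15.png

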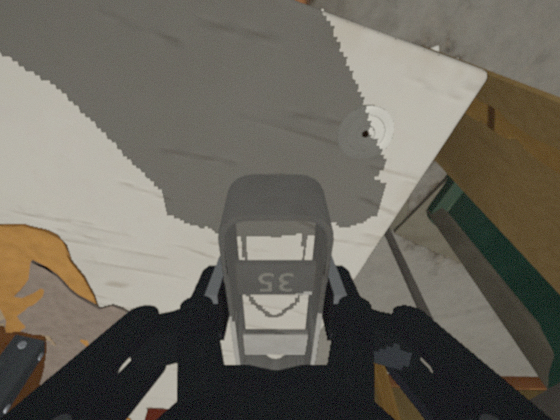

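View pics/z2.png

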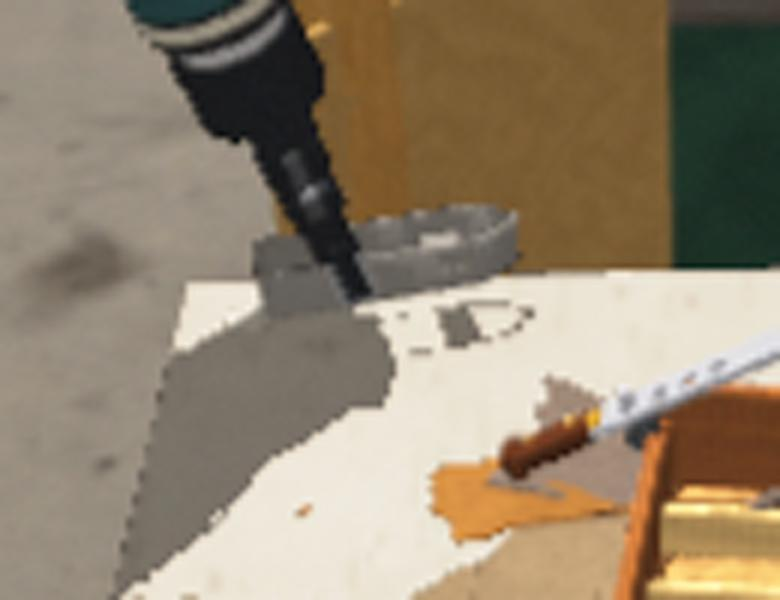

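```bash
cat >> k.py <<'E'
def place(dx,bottom,dy=-32): return c2w([dx-30+13.3,dy,bottom-17.8])
E
python3 - <<'E'
from k import *
R=toolrot(YAW,.3)
s=manip.read_state();p=s["position"].copy(); p[2]=105
manip.servo_line(p,speed=150)
manip.servo_line(place(-230,110),R,speed=150);st()
manip.servo_line(place(-130,86),R,speed=150);st()
d=shot("wrist","w16");shot("scene","s16");s=shot("side","si16")
cv2.imwrite("pics/z2.png",cv2.resize(s["image"][110:270,190:350,::-1],None,fx=3.7,fy=3.7,interpolation=2))
E
```

```text
t 24.38 pc [-246.7  -31.7   92.2] F [ 0.7 -1.6 -2.4] T [0.2  0.48 0.01] w 43.2
 t 25.22 pc [-147.6  -32.1   68. ] F [-0.4  1.  -2.8] T [ 0.22  0.48 -0.01] w 43.4
```

View pics/w16.png

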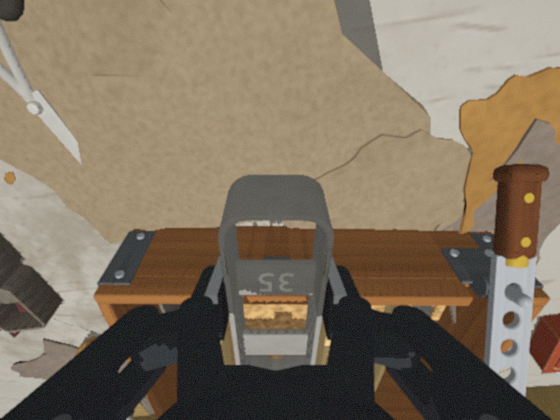

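View pics/z2.png

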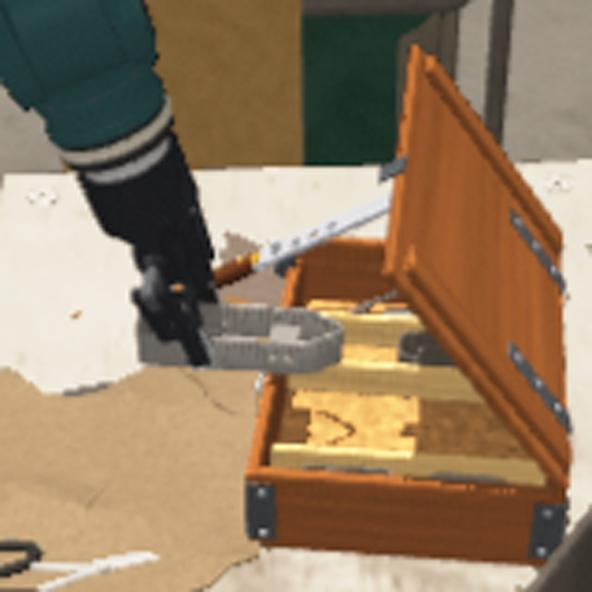

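Run:
```python
from k import *
R=toolrot(YAW,.3)
manip.servo_line(place(-12,85),R,speed=100);st()
s=shot("side","si17");d=shot("wrist","w17")
cv2.imwrite("pics/z2.png",cv2.resize(s["image"][110:270,190:350,::-1],None,fx=3.7,fy=3.7,interpolation=2))
```

```text
t 26.7 pc [-29.3 -32.   67.2] F [-0.2 -0.3 -2.3] T [ 0.19  0.46 -0.  ] w 43.4
```

View pics/w17.png

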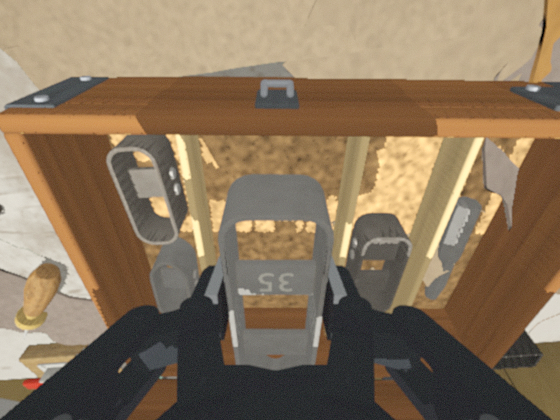

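View pics/z2.png

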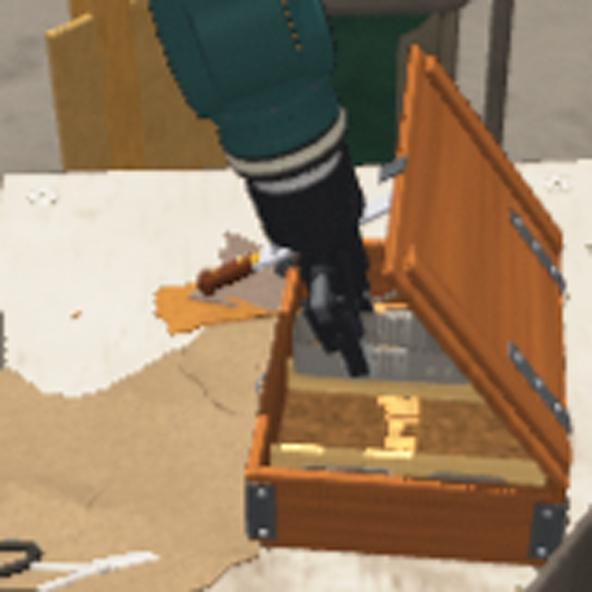

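Run:
```python
from k import *
R=toolrot(YAW,.3)
manip.servo_line(place(-10,45),R,speed=90);st()
manip.servo_line(place(-8,16),R,speed=60);st()
for b in (13,11.5,10.5,9.5):
    manip.servo_line(place(-8,b),R,speed=20);q=st(b)
    if q["contact_force"][2]>4: break
shot("wrist","w18")
s=shot("side","si18")
cv2.imwrite("pics/z2.png",cv2.resize(s["image"][110:270,190:350,::-1],None,fx=3.7,fy=3.7,interpolation=2))
```

```text
t 27.39 pc [-26.6 -31.9  27.5] F [-0.1  0.1 -1.8] T [0.18 0.43 0.03] w 43.0
 t 28.02 pc [-24.7 -32.   -1.9] F [ 0.3 -1.1 -2.8] T [0.24 0.46 0.04] w 43.1
13 t 28.32 pc [-24.7 -32.   -4.8] F [-0.6 -0.3 -2.8] T [ 0.18  0.53 -0.04] w 43.0
11.5 t 28.57 pc [-24.7 -32.   -6.4] F [ 0.7  0.4 -3.6] T [0.19 0.47 0.03] w 43.1
10.5 t 28.82 pc [-24.7 -32.   -7.4] F [ 0.6  0.9 -2.4] T [ 0.19  0.44 -0.04] w 43.3
9.5 t 29.07 pc [-24.6 -32.   -7.6] F [-6.4  0.7 10.5] T [ 0.09  0.96 -0.13] w 43.0
```

View pics/w18.png

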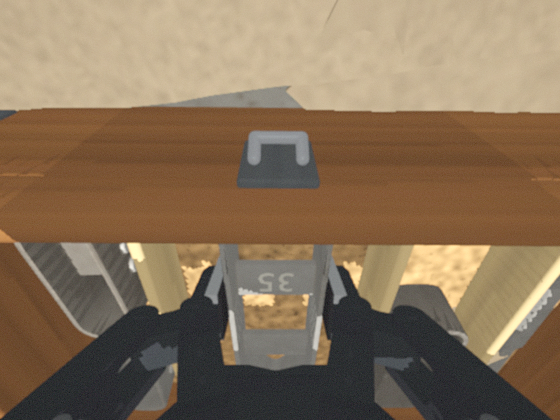

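View pics/z2.png

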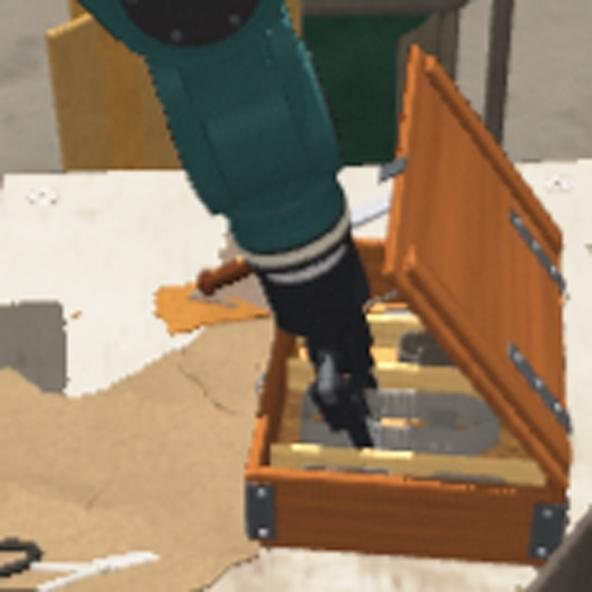

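Floor contact felt (10 N) at the expected height. Release slightly, lift straight out and retreat.

Run:
```python
from k import *
R=toolrot(YAW,.3)
manip.move_gripper(54);st("open")
manip.servo_line(place(-12,60),R,speed=60);st()
manip.servo_line(place(-12,100),R,speed=120);st()
manip.servo_line(place(-170,170),R,speed=200);st()
manip.goto([400,90,320],toolrot(YAW,0)); st()
d=shot("wrist","w20");shot("scene","s20");s=shot("side","si20")
cv2.imwrite("pics/z2.png",cv2.resize(s["image"][110:270,190:350,::-1],None,fx=3.7,fy=3.7,interpolation=2))
cv2.imwrite("pics/z3.png",cv2.resize(d["image"][120:330,170:400,::-1],None,fx=2.8,fy=2.8,interpolation=2))
```

```text
open t 29.44 pc [-24.4 -32.   -8.2] F [ 0.2 -0.   0. ] T [0.18 0.19 0.02] w 53.9
 t 30.43 pc [-28.9 -32.1  41.8] F [0.  1.1 0.3] T [0.11 0.2  0.03] w 53.9
 t 30.92 pc [-28.8 -32.   81.7] F [-0.7  0.  -0.1] T [0.09 0.23 0.04] w 53.9
 t 31.93 pc [-186.1  -32.   151.8] F [-0.3  0.1 -0.3] T [ 0.09  0.24 -0.02] w 54.1
 t 32.8 pc [-254.1  -10.1  318.8] F [-0.  -0.  -0.7] T [ 0.01  0.04 -0.  ] w 54.1
```

View pics/w20.png

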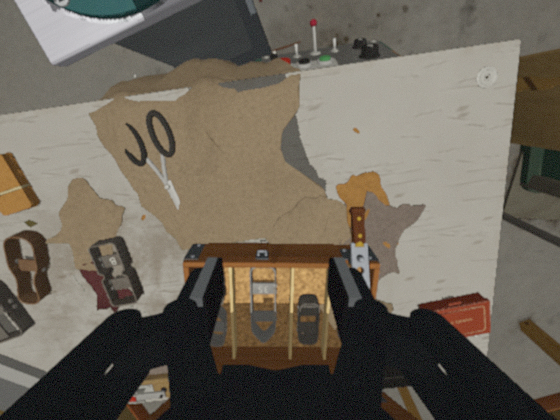

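View pics/z2.png

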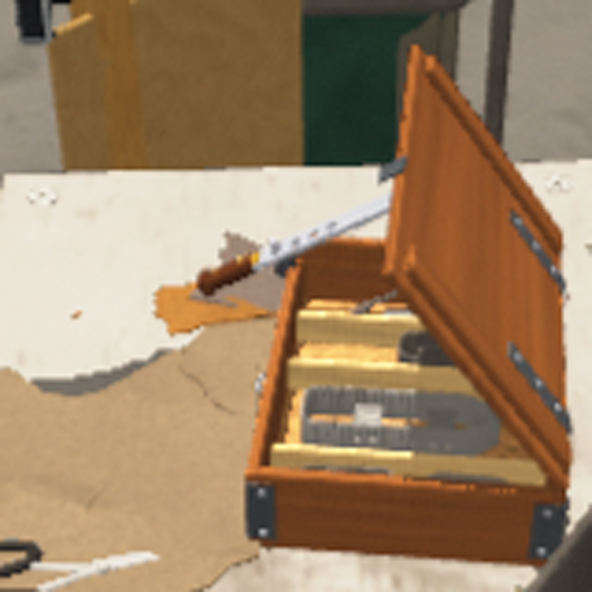

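View pics/z3.png

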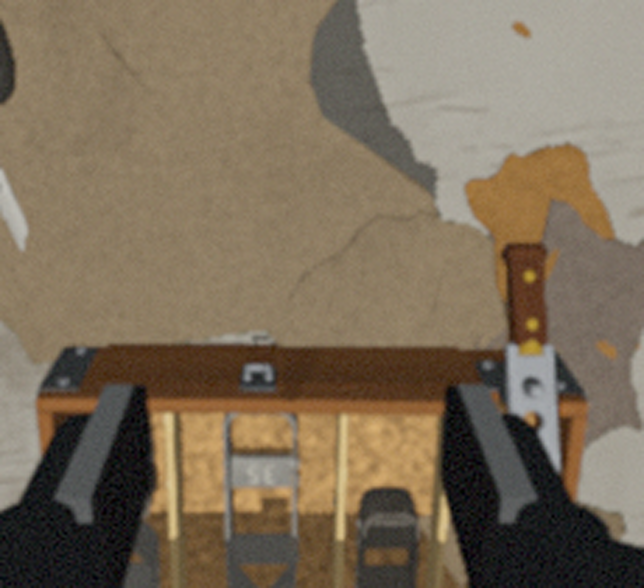

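Run:
```python
from k import *
d=load("w20")
a=w2c(onz(d,263.6,268.2,40));b=w2c(onz(d,264,341,40)); print(a,b,(a+b)/2)
l,th=seat(178); L=lug(l)
for r in (160,178,223): 
    g=L+r*np.array([-np.cos(th),-np.sin(th)])+2.5*np.array([-np.sin(th),np.cos(th)]); print(r,np.round((proj(d,c2w([g[0],116,g[1]]))-[170,120])*2.8))
cv2.imwrite("pics/z1.png",cv2.resize(d["image"][195:290,335:395,::-1],None,fx=6.3,fy=6.3,interpolation=2))
```

```text
[-83.10109654 -28.59568     40.        ] [ 64.8825849  -29.60410426  40.        ] [ -9.10925582 -29.09989213  40.        ]
160 [534. 421.]
178 [532. 386.]
223 [527. 302.]
```

View pics/z1.png

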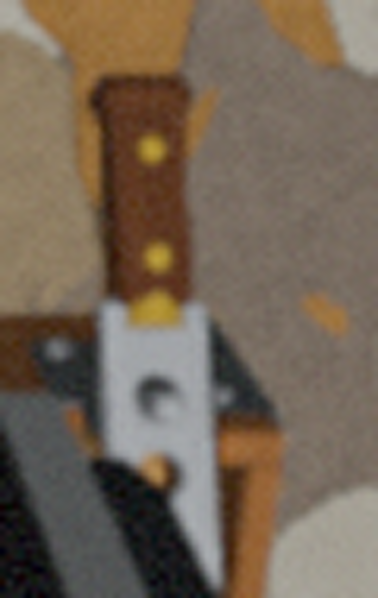

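```bash
python3 -c "
from k import *
st(); manip.close_job()"
```

```text
t 32.95 pc [-254.8  -10.3  318.9] F [ 0.2  0.  -0.4] T [ 0.01 -0.   -0.01] w 54.0
the job is handed in; nothing more can be done
```

The job is done and handed in at about 33 s. I lifted the stay off its pin, swung the lid wider and lowered the last hole over the pin. Then I laid the strap die flat in the empty bay.

**Last checks**
- **Stay and lid:** hole 4 shows within about 1 pixel of where a fully seated hole should appear, with the pin visible in it. That corresponds to a lid angle of about 0.96 rad. I inferred the angle from the seated geometry rather than measuring it.
- **Strap die:** its centre measures about (-9, -29) mm in the chest frame, inside the allowed area. It touched the floor at the expected height with about 10 N and looks flat in the pictures.
- **Everything else:** the other dies, awl and shears were not approached, though I did not re-measure their positions. The robot is clear of everything and reads about zero force.

**What disagreed**
- **Fingertips:** in the images they sit about 40 mm further back than the stated tool geometry. My first grasp on the stay grip closed on air for that reason, and I corrected it before lifting anything.
- **Strap die size:** it measured about 40–43 mm wide and 150 mm long, against the stated 48 and 155.

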